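# Shut the spice lids in one stroke and close the hob drawer

### The job

Three of the four jars on the middle step of the spice drawer have their flip lids standing open: sweep these lids shut in one finger stroke along the row, staying down at the row until all are shut. Lay the black spatula from the rear jars flat along the empty front step, without dropping it, and then push the drawer fully home without slamming it. Leave all six jars upright in their rows with lids shut, and do not bump the salt pig.

Things in the scene. Friction and masses are not known exactly. Their poses are not given: they have to be found in the camera images.
- drawer_box (a joint): pull-out drawer under the hob: 0 m = fully out (start), 0.273 m = fully home, front flush with the hob unit. Slides along +x of front_step, away from the robot, stiffly (about 3 N), and stays where it is left. Its front is light grey, 396 mm wide, 16 mm thick, top 66 mm above the front step's surface, inner face 58 mm from front_step towards the robot.
- handle (a point): centre of the drawer's steel bar handle: round bar 12 mm thick, 180 mm long along y, 105 mm above the table, 30 mm out from the drawer front on two stays 75 mm either side of this point. Axes as front_step; moves with the drawer.
- worktop_edge (a point): middle of the worktop's upper front edge, over the drawer (fixed; axes as front_step). Worktop and hob lie beyond it, up to 4 mm higher. Only what stays 36 mm lower than this point passes below the hob.
- front_step (a point): centre of the top (66 mm above the table) of the empty front step of the steel riser fixed in the drawer; x away from the robot along the drawer's travel, y along the steps (left), z up. Step 92 mm deep (x), 256 mm long (y), 4 mm front lip, end cheeks 12 mm high. Middle step 18 mm higher, its jars at x 55 to 113 mm; rear step 36 mm higher, its jars at x 120 to 178 mm.
- jar1_top (a point): squat square amber glass jar, white flip lid, 58 x 58 mm, 58 mm high with the lid shut, about 0.3 kg, loose, in the row of four on the middle step (order of jar1 to jar4 is mixed). The point is the centre of the shut lid's top face, 58 mm above the step; axes nearly as front_step.
- lid1 (a joint): flip lid of jar1, 58 mm long, 56 wide, 6 thick: 0 = shut flat, 1.57 = straight up, 1.90 = its open stop. Hinged along the jar's +y top edge, level with the shut lid's top: it shuts as its free end swings over towards -y. Easy hinge (under 0.3 N at the free end): stays up above 1.2, below that it drops shut by its weight. Starts open, 1.4 to 1.9.
- jar2_top (a point): squat square amber glass jar, white flip lid, 58 x 58 mm, 58 mm high with the lid shut, about 0.3 kg, loose, in the row of four on the middle step (order of jar1 to jar4 is mixed). The point is the centre of the shut lid's top face, 58 mm above the step; axes nearly as front_step.
- lid2 (a joint): flip lid of jar2, 58 mm long, 56 wide, 6 thick: 0 = shut flat, 1.57 = straight up, 1.90 = its open stop. Hinged along the jar's +y top edge, level with the shut lid's top: it shuts as its free end swings over towards -y. Easy hinge (under 0.3 N at the free end): stays up above 1.2, below that it drops shut by its weight. Starts open, 1.4 to 1.9.
- jar3_top (a point): squat square amber glass jar, white flip lid, 58 x 58 mm, 58 mm high with the lid shut, about 0.3 kg, loose, in the row of four on the middle step (order of jar1 to jar4 is mixed). The point is the centre of the shut lid's top face, 58 mm above the step; axes nearly as front_step.
- lid3 (a joint): flip lid of jar3, 58 mm long, 56 wide, 6 thick: 0 = shut flat, 1.57 = straight up, 1.90 = its open stop. Hinged along the jar's +y top edge, level with the shut lid's top: it shuts as its free end swings over towards -y. Easy hinge (under 0.3 N at the free end): stays up above 1.2, below that it drops shut by its weight. Starts open, 1.4 to 1.9.
- jar4_top (a point): squat square amber glass jar, white flip lid, 58 x 58 mm, 58 mm high with the lid shut, about 0.3 kg, loose, in the row of four on the middle step (order of jar1 to jar4 is mixed). The point is the centre of the shut lid's top face, 58 mm above the step; axes nearly as front_step.
- lid4 (a joint): flip lid of jar4, 58 mm long, 56 wide, 6 thick: 0 = shut flat, 1.57 = straight up, 1.90 = its open stop. Hinged along the jar's +y top edge, level with the shut lid's top: it shuts as its free end swings over towards -y. Easy hinge (under 0.3 N at the free end): stays up above 1.2, below that it drops shut by its weight. Starts shut.
- jar5_top (a point): squat square amber glass jar, white flip lid, 58 x 58 mm, 58 mm high with the lid shut, about 0.3 kg, loose, on the rear step, lid shut; the spatula lies across jar5 and jar6. The point is the centre of the shut lid's top face, 58 mm above the step; axes nearly as front_step.
- lid5 (a joint): flip lid of jar5, 58 mm long, 56 wide, 6 thick: 0 = shut flat, 1.57 = straight up, 1.90 = its open stop. Hinged along the jar's +y top edge, level with the shut lid's top: it shuts as its free end swings over towards -y. Easy hinge (under 0.3 N at the free end): stays up above 1.2, below that it drops shut by its weight. Starts shut.
- jar6_top (a point): squat square amber glass jar, white flip lid, 58 x 58 mm, 58 mm high with the lid shut, about 0.3 kg, loose, on the rear step, lid shut; the spatula lies across jar5 and jar6. The point is the centre of the shut lid's top face, 58 mm above the step; axes nearly as front_step.
- lid6 (a joint): flip lid of jar6, 58 mm long, 56 wide, 6 thick: 0 = shut flat, 1.57 = straight up, 1.90 = its open stop. Hinged along the jar's +y top edge, level with the shut lid's top: it shuts as its free end swings over towards -y. Easy hinge (under 0.3 N at the free end): stays up above 1.2, below that it drops shut by its weight. Starts shut.
- spatula_mid (a point): middle of the small black silicone spatula, 190 mm long, 9 mm above its underside. Own x runs along it to the blade. Handle from 95 mm behind this point to 23 mm ahead, 20 mm wide, 18 high; then the blade, 46 mm wide, 9 thick. About 80 g, balances near this point. Starts flat on the shut lids of jar5 and jar6, roughly along the steps, blade to +y.
- pig_mid (a point): half-way up the white stoneware salt pig, 94 mm across, 100 mm high, 0.55 kg, loose on the drawer floor in the bay at the +y end of the riser; its top is 12 mm lower than the shut lids of the middle row.
There are look-alikes about, which are no part of the job. What is shaped like the part that bears jar2_top but green or turquoise is not meant.

How it is judged (in metres and radians):
On the way:
1. with the drawer still out, all six lids are shut and the spatula lies flat on the front step (value of joint each of lid1, lid2, lid3, lid4, lid5, lid6 below 0.12 rad and x of spatula_mid in the frame of front_step between -0.026 and 0.026 m and y of spatula_mid in the frame of front_step between -0.06 and 0.06 m and z of spatula_mid in the frame of front_step between 0.003 and 0.015 m and angle between the x axis of spatula_mid and the y axis of front_step, either way round below 0.26 rad and linear speed of spatula below 0.03 m/s and value of joint drawer_box below 0.08 m), for 0.2 s.
At the end, for the whole second after the job is handed in: Drawer home within 6 mm and still; all lids under 0.12 rad; jars upright on their own steps within 20 mm of the row's line; spatula flat on the front step, its middle within 26 mm of the step's centre line and 60 mm of its middle, within 15 degrees of its direction; salt pig upright (value of joint drawer_box above 0.267 m and velocity of joint drawer_box below 0.01 m/s and value of joint each of lid1, lid2, lid3, lid4, lid5, lid6 below 0.12 rad and x of jar1_top in the frame of front_step between 0.064 and 0.104 m and z of jar1_top in the frame of front_step between 0.07 and 0.082 m and angle between each of jar1_top, jar2_top, jar3_top, jar4_top, jar5_top, jar6_top, pig_mid's own z axis and vertical below 0.1 rad and x of jar2_top in the frame of front_step between 0.064 and 0.104 m and z of jar2_top in the frame of front_step between 0.07 and 0.082 m and x of jar3_top in the frame of front_step between 0.064 and 0.104 m and z of jar3_top in the frame of front_step between 0.07 and 0.082 m and x of jar4_top in the frame of front_step between 0.064 and 0.104 m and z of jar4_top in the frame of front_step between 0.07 and 0.082 m and x of jar5_top in the frame of front_step between 0.129 and 0.169 m and z of jar5_top in the frame of front_step between 0.088 and 0.1 m and x of jar6_top in the frame of front_step between 0.129 and 0.169 m and z of jar6_top in the frame of front_step between 0.088 and 0.1 m and x of spatula_mid in the frame of front_step between -0.026 and 0.026 m and y of spatula_mid in the frame of front_step between -0.06 and 0.06 m and z of spatula_mid in the frame of front_step between 0.003 and 0.015 m and angle between the x axis of spatula_mid and the y axis of front_step, either way round below 0.26 rad and linear speed of spatula below 0.03 m/s); the robot touches nothing.
It fails at once if finger lifted off the row (grasp point over 85 mm above the shut lids) with some of the open lids shut and others still open (value of joint any of lid1, lid2, lid3 below 0.3 rad and value of joint any of lid1, lid2, lid3 above 0.9 rad and z of the grasp point in the frame of front_step above 0.161 m).
It fails at once if a jar tips over (more than 0.4 rad) (angle between any of jar1_top, jar2_top, jar3_top, jar4_top, jar5_top, jar6_top's own z axis and vertical above 0.4 rad).
It fails at once if the salt pig is bumped by the robot (over 2 N) or by anything so that it tips (contact force between any of the fingers, the arm and salt_pig above 2 N or angle between pig_mid's own z axis and vertical above 0.3 rad).
It fails at once if the spatula is dropped (falls free faster than 0.6 m/s) (linear speed of spatula above 0.6 m/s and contact force between the fingers and spatula below 0.2 N).
It fails at once if the drawer is slammed (faster than 0.4 m/s) (velocity of joint drawer_box above 0.4 m/s).
It also fails if it takes over 70 s, if anything falls off the work surface, if the arm or the gripper's body presses on something with over 40 N, if the wrist force passes 120 N, or if a joint passes its speed limit or range.

### The arm

A 6-joint arm with a two-finger parallel gripper is mounted at the origin on the work surface. World frame = base frame: x ahead of the robot, y to its left, z up, the work surface at z = 0. Lengths are in mm, angles in degrees, forces in N, time in s.
With the tool pointing down it reaches from about 350 to 850 mm from the base axis. Payload 8.1 kg.
Tool frame: the origin (TCP) lies on the mounting face of the last link; the fingertips stand 173 mm ahead of it and the grasp point (between the pads) lies 155 mm ahead of it; z points along the fingers, y is the direction in which the jaws open and shut (so a half turn about z gives the same grasp; the last joint's range is limited). The gripper opens to 85 mm and grips with 20 to 120 N. Pads are 22 mm wide; open, the fingers measure 114 mm over their backs; the gripper's body (76 mm by 85 mm) begins 54 mm behind the grasp point. The pads swing forward as they close: fully open they stand 13 mm farther back than shut.
Start: joints at [-79.034, 7.471, 85.268, -0, 87.261, -4.893], TCP at [163.988, -577.161, 404.692] pointing down, gripper open.
Joint ranges: [-169.43, 169.43], [-51.17, 129.36], [1.28, 143.12], [-76.62, 256.62], [0, 156.53], [-152.29, 152.29]. Speed limits (degrees/s): [136.94, 136.94, 159.86, 180, 180, 180].

### API

Orientations are given as [roll, pitch, yaw] about the fixed x, y, z axes, in that order (R = Rz(yaw) Ry(pitch) Rx(roll)).
In Python, from bench import * gives the robot as it stands.
- The arm moves only by the shell command python3 -m jog 'ROWS' [FORCE]. ROWS is JSON, a list of rows, each an object of numbers: "tx", "ty", "tz": the shift along the tool's x, y, z as a fraction of full scale; "ax", "ay", "az": the turn, a rotation vector about the tool's x, y, z as a fraction of full scale; "hand": the opening, from 0 (shut) to 1 (fully open). A call has 1 to 5 rows; each row is the pose to reach, as a shift and turn from the pose commanded when the call began, along the tool's axes at that moment; what a row does not reach only later rows make up. Full scale, the value 1, is 150 mm for a shift and 45 degrees for a turn. A row lasts 1/12 s, in which the tool goes at most 41.7 mm and 7.16 degrees, less where a joint would pass 70% of its speed; a pose out of reach is approached as far as the arm can. A call with a number of a shift or a turn outside -1 to 1 is refused whole. A call with a gripper value outside its range is refused whole. The fingers move at their own pace and stop on an object; FORCE is the grip in N (left out, the last holds). Time passes only in rows, so rows that repeat a pose let the fingers close. It gives the time, the measured TCP pose, the force and the opening at its end, in the units of the state.
- sense(): the state, without advancing time (a new reading comes with each control period).
- snapshot(name): name is "scene" or "top" or "wrist"; returns a dict with "pixels" (384x512x3 uint8, red, green, blue), "z_map" (384x512 float32, mm along the optical axis (not along the pixel's ray), 0 where there is no reading), "intrinsics" (3x3 intrinsics, pixels), "R" (3x3) and "t" (3): a world point X has camera coordinates R X + t. Camera axes: x right, y down, z forward; pixel columns grow to the right and rows downward; lengths in mm; the calibration is good to about 2 mm. A picture is of the moment at which its call begins.
- hand_in(): hands the job in, once; it reports no verdict.
The state is a dict: "time": time; "joint_pos": joint angles; "qd": joint speeds; "joint_efforts": joint torques, N m; "tool_pos": TCP position; "tcp_rot": TCP orientation; "ft_force": force on the tool from outside, world axes, zero at the start; "wrist_torque": the same for the moment, N m; "finger_gap": finger opening in mm.
Only numpy, scipy, OpenCV 4.12 (cv2) and the standard library are available. Lean on these libraries where they do the work, as an engineer would, in place of code of your own. Each camera call takes 0.05 s, during which the arm holds its last target.

## Working session

There is one attempt and no reset: what is moved stays moved. The work goes in short steps, Python scripts to look and compute and a shell command to move; the robot and the scene stay as the last step left them, time stands still between calls to the robot, and variables do not carry over. Pictures are saved under pics/ and viewed, and the job is handed in when it is done.

```bash
ls; mkdir -p pics; python3 - <<'E'
from bench import *
import cv2,numpy as np
s=sense();print(s)
for n in ["scene","top","wrist"]:
    d=snapshot(n);np.savez(f"pics/{n}0.npz",**d)
    cv2.imwrite(f"pics/{n}0.png",cv2.cvtColor(d["pixels"],cv2.COLOR_RGB2BGR))
    print(n,d["intrinsics"],d["R"],d["t"])
E
```

```text
pics
{'time': 0.0, 'joint_pos': array([-7.90312172e+01,  7.51643055e+00,  8.53314287e+01,  1.47535459e-03,
        8.72618123e+01, -4.89307673e+00]), 'qd': array([-0.00176876, -0.07747933, -0.02959451, -0.01190379, -0.00532245,
       -0.04088453]), 'joint_efforts': array([-3.35264040e-04, -5.69392848e+01, -5.00558782e+01, -3.03600773e-04,
        1.47340778e-02, -2.10132106e-05]), 'tool_pos': array([ 163.9719162 , -576.91178419,  403.60973846]), 'tcp_rot': array([-1.79890854e+02, -1.08227542e-02,  1.58617773e+01]), 'ft_force': array([-0.67764166, -0.35840363, -0.18050723]), 'wrist_torque': array([ 0.00460152,  0.03519029, -0.01196999]), 'finger_gap': 85.31323302582267}
scene [[440.89985272   0.         249.30003651]
 [  0.         440.89985272 187.77554563]
 [  0.           0.           1.        ]] [[-0.88301248  0.46908854 -0.01564942]
 [ 0.34965468  0.63521576 -0.6886527 ]
 [-0.31309833 -0.61356082 -0.72492244]] [ 497.58399932  -94.77915615 1153.24654961]
top [[464.46470375   0.         258.27248805]
 [  0.         464.46470375 181.78552205]
 [  0.           0.           1.        ]] [[-0.02598646 -0.99950868 -0.01752409]
 [-0.99707042  0.02717663 -0.07149825]
 [ 0.07193937  0.01561477 -0.99728677]] [  36.99491407  558.31134064 1215.55776385]
wrist [[345.68884754   0.         262.13072316]
 [  0.         345.68884754 192.17274653]
 [  0.           0.           1.        ]] [[ 0.27175559 -0.96236349 -0.00232605]
 [-0.91353892 -0.25872694  0.31385826]
 [-0.30264754 -0.08316779 -0.949467  ]] [-599.25666454  -37.89287598  380.78432509]
```

View pics/scene0.png

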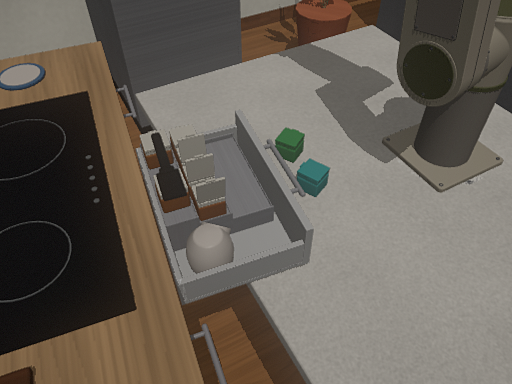

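View pics/top0.png

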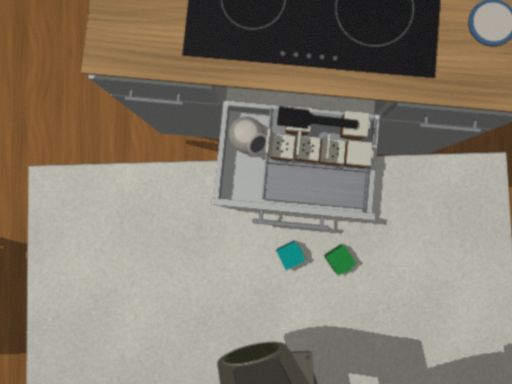

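View pics/wrist0.png

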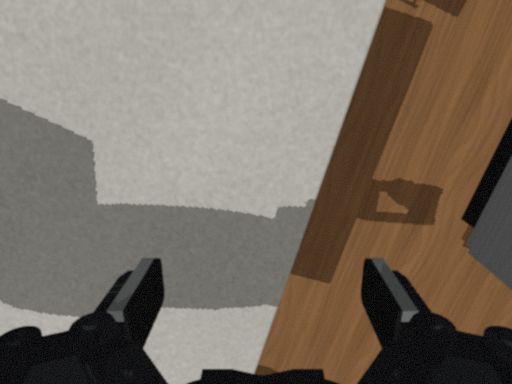

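The pictures show the drawer pulled out with the riser in it. In the top view the white and amber jars of the middle row are at about (283,147), (308,148), (334,150) and (359,153). The first three lids, the ones nearest the pig, are open and the rightmost is shut. The black spatula runs from (293,117) to (355,124), and the salt pig is at (247,135). The look-alikes are the turquoise block at (291,255) and the green block at (340,260), both on the table, so I won't use them.

```bash
cat > h.py <<'E'
import numpy as np,cv2
from scipy.spatial.transform import Rotation as Ro
def cloud(d):
    z=d["z_map"].astype(float);K=d["intrinsics"];h,w=z.shape
    v,u=np.mgrid[:h,:w]
    c=np.stack([(u-K[0,2])/K[0,0]*z,(v-K[1,2])/K[1,1]*z,z],-1)
    X=(c-d["t"])@d["R"]
    X[z==0]=np.nan
    return X
def load(n): return dict(np.load(f"pics/{n}.npz"))
def proj(d,X):
    c=np.asarray(X)@d["R"].T+d["t"];p=c@d["intrinsics"].T
    return p[...,:2]/p[...,2:]
def snap(n,name,crop=None,k=1):
    from bench import snapshot
    d=snapshot(n);np.savez(f"pics/{name}.npz",**d);save(d,name,crop,k);return d
def save(d,name,crop=None,k=1):
    im=cv2.cvtColor(d["pixels"],cv2.COLOR_RGB2BGR)
    if crop: a,b,c,e=crop;im=im[b:e,a:c]
    cv2.imwrite(f"pics/{name}.png",cv2.resize(im,None,fx=k,fy=k,interpolation=cv2.INTER_CUBIC))
def grasp(s):
    R=Ro.from_euler('xyz',s["tcp_rot"],degrees=True).as_matrix()
    return s["tool_pos"]+R@[0,0,155],R
E
python3 - <<'E'
from h import *
d=load("top0");X=cloud(d)
save(d,"topc",(205,90,395,240),4)
for n,(u,v) in dict(jar4top=(360,153),rear=(356,124),step=(315,187),blade=(293,116),hand=(335,122),hand2=(320,121),front=(300,206),handle=(297,224),handleL=(262,220),handleR=(334,229),worktop=(300,92),pig=(245,130),floor=(250,180),lid=(283,140),frontL=(220,203),frontR=(378,217)).items(): print(n,np.round(X[v,u],1))
# scene crop
save(load("scene0"),"scenec",(130,100,320,310),2.8)
E
```

```text
jar4top [ 613.1 -226.   140.3]
rear [ 676.9 -212.1  176.2]
step [ 538.5 -123.2   65.5]
blade [702.  -66.3 168.2]
hand [ 682.7 -163.1  178.1]
hand2 [ 686.8 -128.7  174.6]
front [490. -79. 125.]
handle [446.5 -71.5 108.4]
handleL [458.4  14.  108.6]
handleR [ 428.3 -177.2   -1.8]
worktop [748.7 -81.5 207. ]
pig [678.2  49.4 134. ]
floor [563.5  43.6  32.8]
lid [650.9 -42.3 134.4]
frontL [502.2 114.2 131.5]
frontR [ 457.3 -295.8   -0.6]
```

View pics/topc.png

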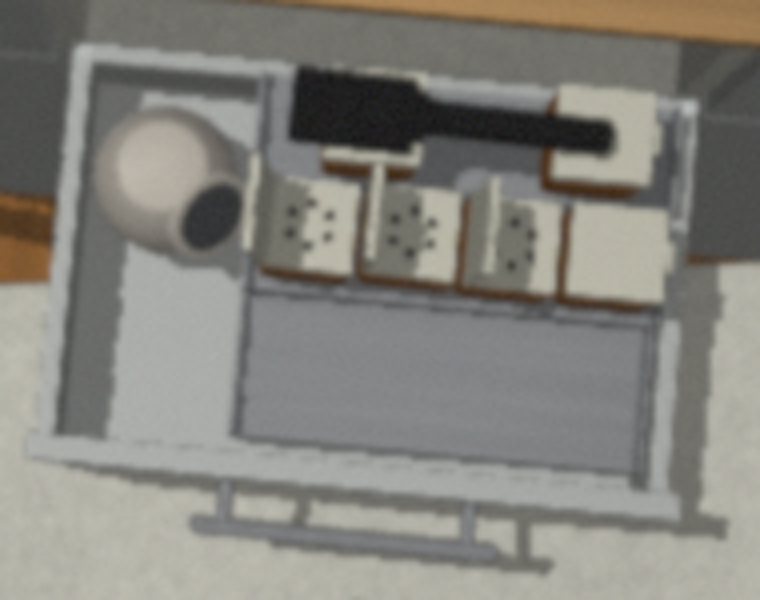

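View pics/scenec.png

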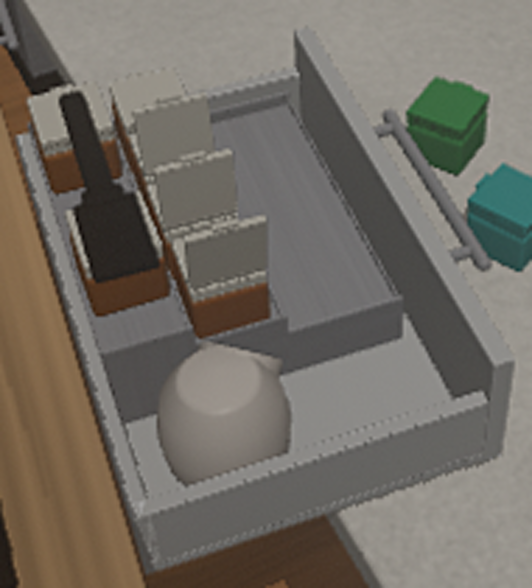

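```bash
cat > m.py <<'E'
from h import *
d=load("top0");X=cloud(d);v,u=np.mgrid[:384,:512]
P=d["pixels"].astype(int)
def sel(m): return X[m&~np.isnan(X[...,2])]
Z=X[...,2]
box=(u>205)&(u<400)&(v>90)&(v<235)
f=box&(Z>127)&(Z<137)&(X[...,0]<520)&(X[...,0]>440)
p=sel(f);print("front n",len(p),p.mean(0))
r=cv2.minAreaRect(p[:,:2].astype(np.float32));print(r)
st=box&(Z>61)&(Z<71)&(X[...,0]>470)&(X[...,0]<620)&(X[...,1]<10)
p=sel(st);r=cv2.minAreaRect(p[:,:2].astype(np.float32));print("step",len(p),r,p[:,2].mean())
h=box&(Z>100)&(Z<116)&(X[...,0]<480)
p=sel(h);
vx=cv2.fitLine(p[:,:2].astype(np.float32),cv2.DIST_L2,0,.01,.01).ravel();print("handle",len(p),vx,p[:,1].min(),p[:,1].max(),np.degrees(np.arctan2(vx[1],vx[0])))
vx=cv2.fitLine(sel(f)[:,:2].astype(np.float32),cv2.DIST_L2,0,.01,.01).ravel();print("front",vx,np.degrees(np.arctan2(vx[1],vx[0])))
wt=(v>80)&(v<100)&(u>150)&(u<450)&(Z>195)
p=sel(wt)
ys=np.arange(-300,150,25)
e=[(p[abs(p[:,1]-y)<12][:,0].min(),y) for y in ys if (abs(p[:,1]-y)<12).sum()>5];print(np.round(e,1),p[:,2].mean())
blk=box&(P.max(-1)<50)&(Z>160)&(Z<190)
p=sel(blk);r=cv2.minAreaRect(p[:,:2].astype(np.float32));print("spat",len(p),r,np.percentile(p[:,2],[5,50,95]))
white=box&(P.min(-1)>120)
for lo,hi,x0 in((136,150,580),):
    m=white&(Z>lo)&(Z<hi)&(u>343)&(v>135)
    p=sel(m);print("jar4",len(p),cv2.minAreaRect(p[:,:2].astype(np.float32)),np.median(p[:,2]))
E
python3 m.py
```

```text
front n 1063 [484.66466253 -62.15701147 131.7058012 ]
((484.848876953125, -60.951995849609375), (396.1386413574219, 15.98782730102539), 83.00362396240234)
step 3516 ((530.0841674804688, -122.85244750976562), (261.9815979003906, 120.56556701660156), 83.1272201538086) 65.74028275129186
handle 452 [ 9.8695233e-02  9.9511772e-01  4.4991534e+02 -5.9588970e+01] -221.34576493570177 38.72822330937739 84.33595
front [ 1.2170781e-01  9.9256599e-01  4.8466467e+02 -6.2157013e+01] 83.00932
[[ 724.7 -300. ]
 [ 725.7 -275. ]
 [ 726.8 -250. ]
 [ 730.6 -225. ]
 [ 732.5 -200. ]
 [ 736.1 -175. ]
 [ 739.5 -150. ]
 [ 742.4 -125. ]
 [ 744.9 -100. ]
 [ 748.   -75. ]
 [ 750.7  -50. ]
 [ 754.7  -25. ]
 [ 757.5    0. ]
 [ 760.9   25. ]
 [ 763.4   50. ]
 [ 766.6   75. ]
 [ 769.9  100. ]
 [ 772.9  125. ]] 208.24627208746597
spat 865 ((689.0797119140625, -122.49112701416016), (184.505615234375, 41.10303497314453), 80.67483520507812) [166.12613683 171.12203295 179.90050002]
jar4 577 ((551.3724975585938, -222.2773895263672), (68.61898803710938, 188.05850219726562), 89.58971405029297) 141.4307475387258
```

```bash
cat >> h.py <<'E'
YAW=-6.997
a=np.radians(YAW);DX=np.array([np.cos(a),np.sin(a),0]);DY=np.array([-np.sin(a),np.cos(a),0])
FC=np.array([484.85,-60.95,0])
FS=FC+66*DX  # y to fix
def toD(X): 
    Y=np.asarray(X)-FS; return np.stack([Y@DX,Y@DY,np.asarray(X)[...,2]],-1)
def fromD(p): return FS+p[0]*DX+p[1]*DY+np.array([0,0,p[2]])
E
cat > m2.py <<'E'
from h import *
d=load("top0");Q=toD(cloud(d));P=d["pixels"].astype(int)
Z=Q[...,2]
def rng(n,m): 
    p=Q[m];print(n,len(p),"x",np.round(np.percentile(p[:,0],[1,50,99]),1),"y",np.round(np.percentile(p[:,1],[1,50,99]),1),"z",np.round(np.percentile(p[:,2],[5,50,95]),1))
x,y=Q[...,0],Q[...,1]
W=P.min(-1)>110
rng("step",(abs(Z-66)<4)&(abs(x)<35)&(y>-205)&(y<150))
rng("jar4",(abs(Z-142)<6)&(x>45)&(x<125)&(y<-125)&(y>-200)&W)
print("profile at x~0", [ (yy,round(float(np.median(Z[(abs(x)<20)&(abs(y-yy)<2.5)])),1)) for yy in range(-205,110,5) if ((abs(x)<20)&(abs(y-yy)<2.5)).sum()>3])
print("rearprofile x~150", [ (yy,round(float(np.median(Z[(abs(x-170)<6)&(abs(y-yy)<2.5)])),1)) for yy in range(-200,130,5) if ((abs(x-170)<6)&(abs(y-yy)<2.5)).sum()>3])
print("mid x~84")
for yy in range(-205,130,5):
    m=(abs(x-84)<22)&(abs(y-yy)<2.5)
    if m.sum()>3: print(yy,np.round(np.percentile(Z[m],[5,50,95]),0),m.sum(),end=' | ')
rng("\npig",(x>40)&(x<190)&(y>25)&(y<122)&(Z>100)&(Z<140)&(P.min(-1)>50))
blk=(P.max(-1)<55)&(Z>150)&(Z<190)&(x>100)&(x<220)
rng("spat",blk)
for yy in range(-180,40,10):
    m=blk&(abs(y-yy)<5)
    if m.sum()>3: print(yy,np.round([x[m].min(),x[m].max(),np.median(Z[m])],1),end=' | ')
rng("\njarR",(abs(Z-160)<5)&(x>110)&(x<200)&W)
for nm,lo,hi in(("j6",-190,-100),("j5",-90,20)):
    rng(nm,(abs(Z-160)<6)&(x>110)&(x<200)&W&(y>lo)&(y<hi))
h=(Z>98)&(Z<116)&(x<-76)&(x>-120)
rng("handle",h)
rng("top rear wall",(x>178)&(x<215)&(abs(y)<140)&(Z>90)&(Z<135))
E
python3 m2.py
```

```text
step 2508 x [-34.3   0.2  34.4] y [-179.7  -54.3   72.3] z [62.7 65.7 68.9]
jar4 494 x [ 54.8  82.6 109.8] y [-177.2 -150.7 -125.4] z [138.  141.4 144.7]
profile at x~0 [(-195, 91.3), (-190, 92.1), (-185, 80.5), (-180, 68.6), (-175, 65.3), (-170, 65.3), (-165, 64.7), (-160, 65.1), (-155, 66.2), (-150, 66.4), (-145, 64.9), (-140, 65.3), (-135, 65.6), (-130, 65.2), (-125, 65.3), (-120, 66.4), (-115, 65.4), (-110, 66.2), (-105, 66.0), (-100, 65.6), (-95, 65.5), (-90, 66.5), (-85, 65.7), (-80, 65.9), (-75, 65.5), (-70, 65.7), (-65, 66.1), (-60, 66.1), (-55, 65.6), (-50, 65.6), (-45, 65.9), (-40, 65.9), (-35, 66.1), (-30, 65.7), (-25, 66.3), (-20, 66.4), (-15, 65.7), (-10, 65.4), (-5, 65.8), (0, 66.1), (5, 66.2), (10, 65.0), (15, 64.6), (20, 65.4), (25, 66.7), (30, 64.3), (35, 66.0), (40, 65.7), (45, 65.7), (50, 65.9), (55, 65.4), (60, 64.8), (65, 66.2), (70, 65.4), (75, 72.6), (80, 30.7), (85, 30.8), (90, 28.4), (95, 29.6), (100, 29.5), (105, 30.7)]
rearprofile x~150 [(-195, 90.3), (-190, 91.8), (-185, 112.7), (-180, 102.7), (-175, 102.2), (-155, 159.5), (-150, 160.0), (-145, 159.5), (-1
[... 2465 characters left out ...]
-80 [136.  153.3 176.9] | -70 [136.1 152.4 177.3] | -60 [136.9 153.9 177. ] | -50 [136.9 152.5 177.7] | -40 [137.5 154.  177.3] | -30 [137.8 153.1 177.5] | -20 [133.4 158.4 176.5] | -10 [126.5 166.6 171.7] | 0 [126.1 166.7 168.6] | 10 [126.1 166.2 168.8] | 20 [127.3 167.2 168.8] | 30 [127.8 168.9 168.3] | 
jarR 530 x [120.1 149.1 177.3] y [-160.3 -130.4   34.8] z [156.2 159.4 162.7]
j6 440 x [121.6 151.5 177. ] y [-160.8 -137.2 -100.6] z [156.1 159.4 162.7]
j5 72 x [120.2 124.7 176.4] y [-21.9  -4.6  18. ] z [155.6 158.7 162.1]
handle 449 x [-109.7 -102.7  -77.3] y [-91.5   0.2  92.9] z [105.  109.1 113.2]
top rear wall 280 x [178.3 186.6 193.1] y [-104.5   44.9  138. ] z [ 90.4  92.7 103.4]
```

```bash
sed -i 's/^FS=.*/FS=FC+66*DX-54*DY/' h.py; cat >> h.py <<'E'
def plan(s,gp,yaw,tilt=0):
    """shift (tool axes, /150) and turn (/45deg) from the measured pose to grasp point gp (world), tool yaw, tilt about tool y"""
    g,R=grasp(s)
    Rt=Ro.from_euler('xyz',[180,0,yaw],degrees=True).as_matrix()@Ro.from_euler('y',tilt,degrees=True).as_matrix()
    tcp=np.asarray(gp)-Rt@[0,0,155]
    sh=R.T@(tcp-s["tool_pos"])
    rv=Ro.from_matrix(R.T@Rt).as_rotvec(degrees=True)
    print("gp D now",np.round(toD(g),1),"yaw",np.round(s["tcp_rot"],2));print("shift mm",np.round(sh,1),"frac",np.round(sh/150,3),"turn",np.round(rv,2),"frac",np.round(rv/45,3))
E
python3 - <<'E'
from h import *
from bench import *
s=sense()
d=load("wrist0");c=-d["R"].T@d["t"];g,R=grasp(s)
print("cam in tool",R.T@(c-s["tool_pos"]), "FS",FS)
print(fromD([84,159,260]))
plan(s,fromD([84,159,260]),83.0)
e=toD(np.array([748,-75,208.]));print(e)
E
```

```text
cam in tool [82.55095785  0.49107898 31.82412417] FS [ 543.78032889 -122.58778335    0.        ]
[646.52370393  24.99540974 260.        ]
gp D now [-321.7 -497.   248.9] yaw [-179.91   -0.     15.86]
shift mm [ 628.7 -447.2  -10.4] frac [ 4.191 -2.981 -0.069] turn [-7.000e-02 -5.000e-02 -6.714e+01] frac [-2.000e-03 -1.000e-03 -1.492e+00]
[196.90173272  72.11087881 208.        ]
```

```bash
cat > p.py <<'E'
from h import *
from bench import *
import sys
a=[float(x) for x in sys.argv[1:]]
s=sense();print("t",round(s["time"],2),"F",np.round(s["ft_force"],1),"gap",round(s["finger_gap"],1))
plan(s,fromD(a[:3]),a[3] if len(a)>3 else 83.0,a[4] if len(a)>4 else 0)
E
python3 -m jog '[{"tx":0.2,"ty":-0.14,"az":-0.1,"hand":0},{"tx":0.4,"ty":-0.28,"az":-0.2,"hand":0},{"tx":0.6,"ty":-0.43,"az":-0.3,"hand":0},{"tx":0.8,"ty":-0.57,"az":-0.4,"hand":0},{"tx":1,"ty":-0.71,"az":-0.5,"hand":0}]'; python3 p.py 84 159 260
```

```text
t 0.15 F [-0.5  0.2 -0.3] gap 85.4
gp D now [-321.7 -497.   248.9] yaw [-179.91   -0.     15.86]
shift mm [ 628.7 -447.2  -10.4] frac [ 4.191 -2.981 -0.069] turn [-7.000e-02 -5.000e-02 -6.714e+01] frac [-2.000e-03 -1.000e-03 -1.492e+00]invalid input at $[0]: expected keys tx, ty, tz, ax, ay, az, hand
```

```bash
python3 -m jog '[{"tx":0.2,"ty":-0.14,"tz":0,"ax":0,"ay":0,"az":-0.1,"hand":0},{"tx":0.4,"ty":-0.28,"tz":0,"ax":0,"ay":0,"az":-0.2,"hand":0},{"tx":0.6,"ty":-0.43,"tz":0,"ax":0,"ay":0,"az":-0.3,"hand":0},{"tx":0.8,"ty":-0.57,"tz":0,"ax":0,"ay":0,"az":-0.4,"hand":0},{"tx":1,"ty":-0.71,"tz":0,"ax":0,"ay":0,"az":-0.5,"hand":0}]'; python3 p.py 84 159 260
```

```text
time: 0.57
tool_pos: [279.8, -432.2, 404.3]
tcp_rot: [-180.0, -0.0, 38.6]
ft_force: [0.8, -1.0, -0.7]
finger_gap: 25.6
t 0.57 F [ 0.8 -1.  -0.7] gap 25.6
gp D now [-224.4 -339.4  249.3] yaw [-1.7997e+02 -1.0000e-02  3.8550e+01]
shift mm [ 571.8 -129.   -10.6] frac [ 3.812 -0.86  -0.07 ] turn [-2.000e-02 -2.000e-02 -4.445e+01] frac [-0.001 -0.    -0.988]
```

```bash
python3 -m jog '[{"tx":0.25,"ty":-0.06,"tz":-0.02,"ax":0,"ay":0,"az":-0.1,"hand":0},{"tx":0.5,"ty":-0.12,"tz":-0.03,"ax":0,"ay":0,"az":-0.2,"hand":0},{"tx":0.75,"ty":-0.17,"tz":-0.05,"ax":0,"ay":0,"az":-0.3,"hand":0},{"tx":1,"ty":-0.23,"tz":-0.07,"ax":0,"ay":0,"az":-0.4,"hand":0}]'; python3 p.py 84 159 260
```

```text
time: 0.9
tool_pos: [376.1, -311.9, 415.0]
tcp_rot: [-180.0, -0.0, 56.6]
ft_force: [1.0, -0.4, -0.9]
finger_gap: -0.0
t 0.9 F [ 1.  -0.4 -0.9] gap -0.0
gp D now [-143.4 -208.3  260. ] yaw [-179.99   -0.     56.57]
shift mm [4.302e+02 4.010e+01 1.000e-01] frac [2.868e+00 2.670e-01 1.000e-03] turn [-1.000e-02 -1.000e-02 -2.643e+01] frac [-0.    -0.    -0.587]
```

```bash
python3 -m jog '[{"tx":0.25,"ty":0.02,"tz":0,"ax":0,"ay":0,"az":-0.12,"hand":0},{"tx":0.5,"ty":0.05,"tz":0,"ax":0,"ay":0,"az":-0.24,"hand":0},{"tx":0.75,"ty":0.07,"tz":0,"ax":0,"ay":0,"az":-0.36,"hand":0},{"tx":1,"ty":0.09,"tz":0,"ax":0,"ay":0,"az":-0.587,"hand":0}]'; python3 p.py 84 159 260
```

```text
time: 1.23
tool_pos: [470.5, -194.4, 415.1]
tcp_rot: [-180.0, 0.0, 80.0]
ft_force: [0.5, -0.2, -0.5]
finger_gap: -0.0
t 1.23 F [ 0.5 -0.2 -0.5] gap -0.0
gp D now [-64.  -80.2 260.1] yaw [-180.      0.     79.96]
shift mm [2.467e+02 1.351e+02 1.000e-01] frac [1.645e+00 9.010e-01 1.000e-03] turn [-0.    0.   -3.04] frac [-0.     0.    -0.067]
```

```bash
python3 -m jog '[{"tx":0.25,"ty":0.13,"tz":0,"ax":0,"ay":0,"az":-0.067,"hand":0},{"tx":0.5,"ty":0.26,"tz":0,"ax":0,"ay":0,"az":-0.067,"hand":0},{"tx":0.75,"ty":0.4,"tz":0,"ax":0,"ay":0,"az":-0.067,"hand":0},{"tx":1,"ty":0.54,"tz":0,"ax":0,"ay":0,"az":-0.067,"hand":0}]'; python3 p.py 84 159 260; python3 -c "
from h import *
d=snap('wrist','w1')"
```

```text
time: 1.57
tool_pos: [574.6, -64.0, 415.0]
tcp_rot: [-180.0, 0.0, 82.7]
ft_force: [0.7, -1.6, 0.8]
finger_gap: -0.2
t 1.57 F [ 0.7 -1.6  0.8] gap -0.2
gp D now [ 23.4  61.9 260. ] yaw [-179.99    0.     82.74]
shift mm [97.4 60.1 -0. ] frac [ 0.649  0.401 -0.   ] turn [-0.01  0.   -0.26] frac [-0.     0.    -0.006]
```

View pics/w1.png

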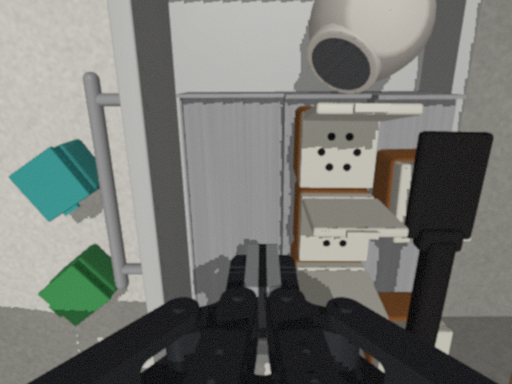

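The wrist view shows the open lid nearest the pig edge-on at (365,108), the next lid at (352,215), the pig at (372,40) and the spatula blade at (450,185). The look-alikes are off to the left at (55,180) and (75,295). I'll measure the lid and pig positions in this view.

```bash
python3 - <<'E'
from h import *
d=load("w1");Q=toD(cloud(d));P=d["pixels"].astype(int);x,y,Z=[Q[...,i] for i in range(3)]
W=P.min(-1)>110
def rng(n,m):
    p=Q[m];print(n,len(p),"x",np.round(np.percentile(p[:,0],[1,50,99]),1),"y",np.round(np.percentile(p[:,1],[1,50,99]),1),"z",np.round(np.percentile(p[:,2],[1,50,99]),1))
for z0 in (150,160,170,180,190,197): 
    rng("lidA z%d"%z0,W&(abs(Z-z0)<4)&(y>95)&(y<150)&(x>40)&(x<120))
    rng("lidB z%d"%z0,W&(abs(Z-z0)<4)&(y>30)&(y<80)&(x>40)&(x<120))
rng("jarA top",W&(abs(Z-136)<4)&(y>62)&(y<118)&(x>40)&(x<120))
rng("step",(abs(Z-66)<3)&(abs(x)<45)&(y>0)&(y<140))
rng("lip",(abs(Z-70)<1)&(abs(x+46)<5)&(y>0)&(y<140))
pg=(Z>85)&(Z<140)&(y>132)&(x>50)
rng("pig",pg)
rng("front",(abs(Z-132)<4)&(x<-50)&(x>-90)&(y>0))
E
```

```text
lidA z150 4 x [ 55.4  81.3 107.3] y [114.8 115.5 116.1] z [146.5 148.1 149.1]
lidB z150 268 x [ 56.1  82.  108.4] y [57.8 58.5 59.1] z [146.1 149.9 153.9]
lidA z160 5 x [104.9 106.9 108.1] y [116.6 116.6 116.7] z [156.3 156.4 156.8]
lidB z160 453 x [ 56.4  97.  119.9] y [32.1 58.8 79.2] z [156.1 159.1 163.9]
lidA z170 5 x [105.2 107.  107.9] y [118.3 118.3 118.4] z [166.1 166.2 167. ]
lidB z170 351 x [ 56.2  82.7 108.6] y [58.3 59.  59.7] z [166.1 170.1 174. ]
lidA z180 9 x [104.8 106.2 107.8] y [120.  121.3 121.4] z [176.1 183.2 183.8]
lidB z180 384 x [ 56.1  82.1 109.8] y [58.4 59.2 59.9] z [176.1 180.2 183.8]
lidA z190 7 x [ 57.3 106.5 107.7] y [122.6 122.7 129.1] z [190.3 190.8 192.9]
lidB z190 447 x [ 56.3  82.8 109.1] y [58.7 59.4 60.2] z [186.1 190.2 193.9]
lidA z197 906 x [ 54.1  73.1 108.5] y [124.5 127.3 130.3] z [196.4 198.7 200.6]
lidB z197 990 x [ 55.3  81.1 109.6] y [53.8 58.7 60.1] z [193.3 198.6 200.7]
jarA top 4686 x [ 54.2  80.9 107.9] y [ 64.7  89.4 113.6] z [133.5 135.1 136.6]
step 12385 x [-44.1  -0.1  43.7] y [  1.6  69.3 126. ] z [63.5 65.1 66.8]
lip 154 x [-47.5 -46.4 -45.4] y [  1.5  72.5 126.2] z [69.  69.5 70.8]
pig 10859 x [ 64.4 105.5 190.5] y [134.2 169.  195.6] z [ 85.9 113.2 128.5]
front 5932 x [-75.2 -66.9 -59.4] y [  2.8 113.3 190.4] z [128.5 131.  132.6]
```

```bash
python3 -m jog '[{"tx":0.22,"ty":0.13,"tz":0,"ax":0,"ay":0,"az":0,"hand":0},{"tx":0.43,"ty":0.26,"tz":0,"ax":0,"ay":0,"az":0,"hand":0},{"tx":0.64,"ty":0.39,"tz":0,"ax":0,"ay":0,"az":0,"hand":0},{"tx":0.64,"ty":0.39,"tz":0,"ax":0,"ay":0,"az":0,"hand":0}]'; python3 p.py 82 158 180
```

```text
time: 1.95
tool_pos: [646.0, 26.9, 413.2]
tcp_rot: [-179.9, -0.1, 83.0]
ft_force: [1.2, -0.9, 0.1]
finger_gap: 0.1
t 1.95 F [ 1.2 -0.9  0.1] gap 0.1
gp D now [ 83.  161.2 258.2] yaw [-1.799e+02 -1.300e-01  8.298e+01]
shift mm [-3.  -1.2 78.2] frac [-0.02  -0.008  0.521] turn [-0.1  -0.13 -0.02] frac [-0.002 -0.003 -0.001]
```

```bash
python3 -m jog '[{"tx":0,"ty":0,"tz":0.15,"ax":0,"ay":0,"az":0,"hand":0},{"tx":0,"ty":0,"tz":0.3,"ax":0,"ay":0,"az":0,"hand":0},{"tx":0,"ty":0,"tz":0.43,"ax":0,"ay":0,"az":0,"hand":0},{"tx":0,"ty":0,"tz":0.52,"ax":0,"ay":0,"az":0,"hand":0},{"tx":0,"ty":0,"tz":0.52,"ax":0,"ay":0,"az":0,"hand":0}]'; python3 p.py 82 -60 180; python3 -c "
from h import *
d=snap('top','t1',(205,90,395,240),4)"
```

```text
time: 2.37
tool_pos: [642.6, 21.7, 332.6]
tcp_rot: [-179.6, 0.0, 82.7]
ft_force: [-0.5, 0.4, -0.8]
finger_gap: 0.1
t 2.37 F [-0.5  0.4 -0.8] gap 0.1
gp D now [ 79.4 155.1 177.6] yaw [-1.7961e+02  3.0000e-02  8.2730e+01]
shift mm [-215.2    2.5   -2.3] frac [-1.435  0.017 -0.015] turn [-0.39  0.03 -0.27] frac [-0.009  0.001 -0.006]
```

View pics/t1.png

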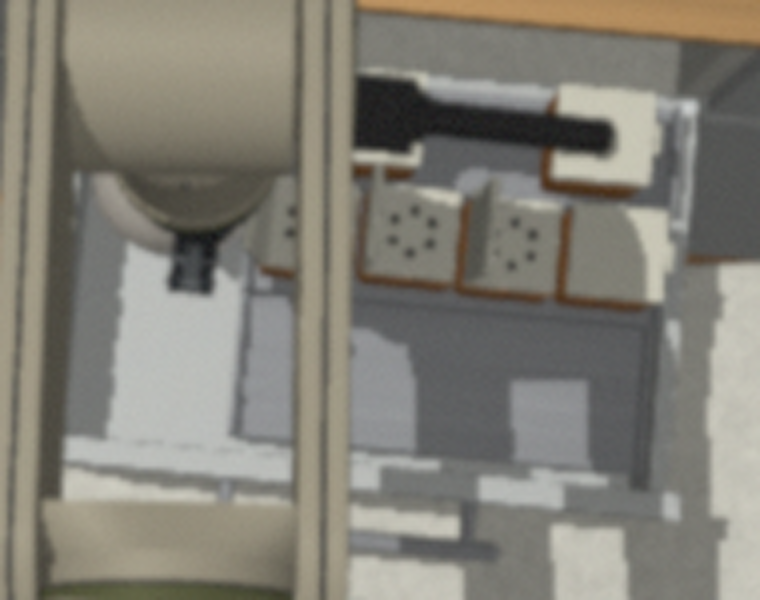

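The hand is down beyond lid A, with the wrist at crop (190,230). The three open lids are to its right and the arm hides part of the row. I'm starting the stroke now.

```bash
python3 -m jog '[{"tx":-0.06,"ty":0.01,"tz":-0.01,"ax":0,"ay":0,"az":0,"hand":0},{"tx":-0.12,"ty":0.01,"tz":-0.01,"ax":0,"ay":0,"az":0,"hand":0},{"tx":-0.19,"ty":0.01,"tz":-0.01,"ax":0,"ay":0,"az":0,"hand":0},{"tx":-0.26,"ty":0.01,"tz":-0.01,"ax":0,"ay":0,"az":0,"hand":0},{"tx":-0.33,"ty":0.01,"tz":-0.01,"ax":0,"ay":0,"az":0,"hand":0}]'
python3 p.py 82 -60 180
python3 -c "
from h import *
d=snap('scene','s1',(130,90,330,290),3)"
```

```text
time: 2.83
tool_pos: [639.2, -29.1, 339.8]
tcp_rot: [179.9, 0.0, 82.7]
ft_force: [-0.1, -1.2, -0.4]
finger_gap: -0.3
t 2.83 F [-0.1 -1.2 -0.4] gap -0.3
gp D now [ 83.5 104.4 184.8] yaw [1.7991e+02 1.0000e-02 8.2700e+01]
shift mm [-164.4   -0.4    4.8] frac [-1.096 -0.003  0.032] turn [ 0.09  0.01 -0.3 ] frac [ 0.002  0.    -0.007]
```

View pics/s1.png

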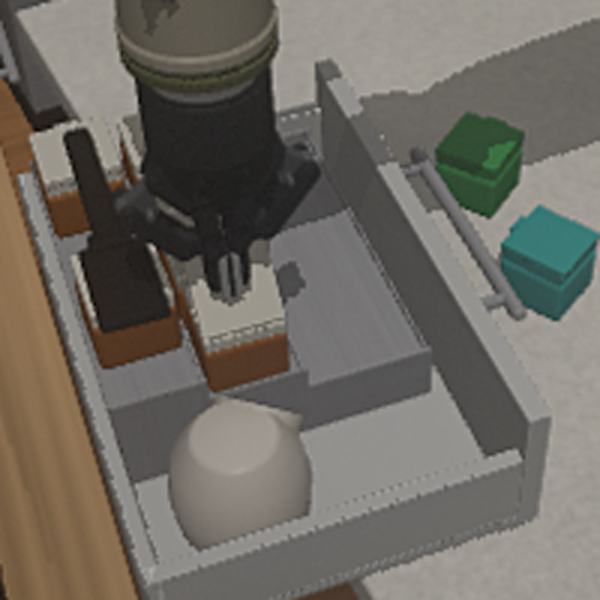

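Lid A is shut flat at crop (240,310) and the pig hasn't moved, so I'm carrying on with the same stroke.

```bash
python3 -m jog '[{"tx":-0.07,"ty":0,"tz":0.01,"ax":0,"ay":0,"az":0,"hand":0},{"tx":-0.14,"ty":0,"tz":0.01,"ax":0,"ay":0,"az":0,"hand":0},{"tx":-0.21,"ty":0,"tz":0.01,"ax":0,"ay":0,"az":0,"hand":0},{"tx":-0.28,"ty":0,"tz":0.01,"ax":0,"ay":0,"az":0,"hand":0},{"tx":-0.35,"ty":0,"tz":0.01,"ax":0,"ay":0,"az":0,"hand":0}]'
python3 -m jog '[{"tx":-0.07,"ty":0,"tz":0,"ax":0,"ay":0,"az":0,"hand":0},{"tx":-0.14,"ty":0,"tz":0,"ax":0,"ay":0,"az":0,"hand":0},{"tx":-0.21,"ty":0,"tz":0,"ax":0,"ay":0,"az":0,"hand":0},{"tx":-0.28,"ty":0,"tz":0,"ax":0,"ay":0,"az":0,"hand":0},{"tx":-0.35,"ty":0,"tz":0,"ax":0,"ay":0,"az":0,"hand":0}]'
python3 p.py 82 -60 180
```

```text
time: 3.3
tool_pos: [632.3, -80.7, 337.1]
tcp_rot: [-180.0, -0.0, 82.7]
ft_force: [-0.2, 0.8, 0.5]
finger_gap: -0.2
time: 3.72
tool_pos: [625.7, -132.7, 337.2]
tcp_rot: [180.0, -0.0, 82.7]
ft_force: [-0.7, -0.4, -0.4]
finger_gap: -0.3
t 3.72 F [-0.7 -0.4 -0.4] gap -0.3
gp D now [ 82.6   0.  182.2] yaw [180.    -0.    82.74]
shift mm [-60.   -0.3   2.2] frac [-0.4   -0.002  0.015] turn [ 0.   -0.   -0.26] frac [ 0.    -0.    -0.006]
```

```bash
python3 -m jog '[{"tx":-0.07,"ty":0,"tz":0,"ax":0,"ay":0,"az":0,"hand":0},{"tx":-0.14,"ty":0,"tz":0,"ax":0,"ay":0,"az":0,"hand":0},{"tx":-0.21,"ty":0,"tz":0,"ax":0,"ay":0,"az":0,"hand":0},{"tx":-0.28,"ty":0,"tz":0,"ax":0,"ay":0,"az":0,"hand":0},{"tx":-0.35,"ty":0,"tz":0,"ax":0,"ay":0,"az":0,"hand":0}]'
python3 -m jog '[{"tx":-0.05,"ty":0,"tz":0,"ax":0,"ay":0,"az":0,"hand":0},{"tx":-0.07,"ty":0,"tz":0,"ax":0,"ay":0,"az":0,"hand":0},{"tx":-0.07,"ty":0,"tz":0,"ax":0,"ay":0,"az":0,"hand":0}]'
python3 p.py 144 13 240
python3 -c "
from h import *
d=snap('wrist','w2');d=snap('scene','s2',(130,90,330,290),3)"
```

```text
time: 4.13
tool_pos: [619.1, -184.7, 337.2]
tcp_rot: [180.0, 0.0, 82.7]
ft_force: [-0.7, -0.5, -0.7]
finger_gap: 0.0
time: 4.38
tool_pos: [617.7, -195.0, 337.2]
tcp_rot: [-180.0, 0.0, 82.7]
ft_force: [-0.1, 0.5, -0.7]
finger_gap: -0.0
t 4.38 F [-0.1  0.5 -0.7] gap -0.0
gp D now [ 82.2 -62.8 182.2] yaw [-180.      0.     82.68]
shift mm [ 76.2  61.3 -57.8] frac [ 0.508  0.409 -0.386] turn [-0.    0.   -0.32] frac [-0.     0.    -0.007]
```

View pics/w2.png

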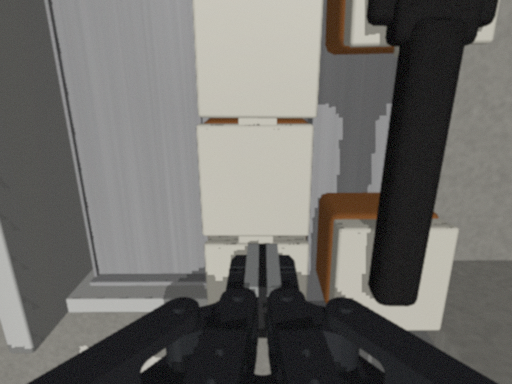

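View pics/s2.png

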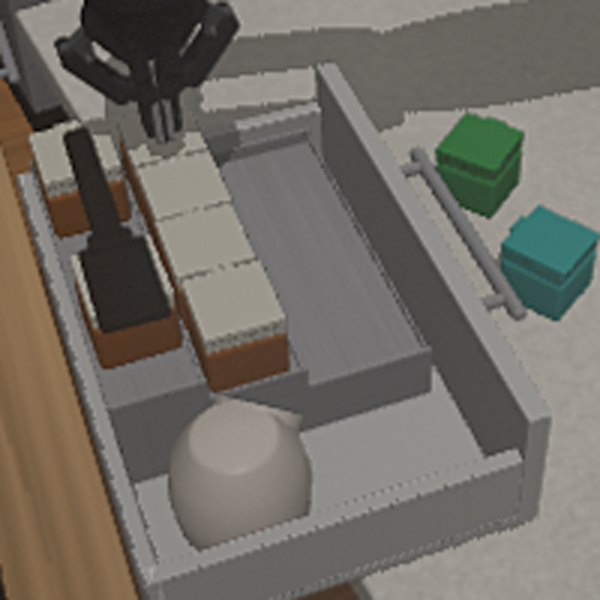

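The lids show flat in both views: in the scene crop at (240,305), (215,240), (185,185) and the fourth under the hand. I'll check their heights and measure the spatula.

```bash
python3 - <<'E'
from h import *
P=None
for n in("w2","s2"):
    d=load(n);Q=toD(cloud(d));P=d["pixels"].astype(int);x,y,Z=[Q[...,i] for i in range(3)]
    W=P.min(-1)>100
    print(n,"lid heights",[(yy,np.round(np.percentile(Z[W&(abs(y-yy)<4)&(abs(x-82)<22)],[5,50,95]),1)) for yy in range(-60,116,12) if (W&(abs(y-yy)<4)&(abs(x-82)<22)).sum()>8])
    b=(P.max(-1)<60)&(Z>160)&(Z<185)&(x>120)&(x<185)&(y>-90)&(y<125)
    p=Q[b];print("spat",len(p),"y",p[:,1].min(),p[:,1].max(),"z",np.percentile(p[:,2],[5,50,95]))
    h=b&(y<25)&(Z>173); p=Q[h]
    l=cv2.fitLine(p[:,:2].astype(np.float32),cv2.DIST_L2,0,.01,.01).ravel();print("axis",l)
    for yy in range(-85,120,10):
        m=b&(abs(y-yy)<5)&(Z>164)
        if m.sum()>3: print(yy,np.round([x[m].min(),x[m].max(),np.median(Z[m])],1),end=" | ")
    print()
E
```

```text
w2 lid heights [(-60, array([139.5, 140.8, 141.9])), (-48, array([140.2, 141.5, 195.8])), (-36, array([140.1, 141.1, 142.1])), (-24, array([140.1, 141.1, 142.1])), (-12, array([140.1, 141.1, 142.1])), (0, array([139.1, 140.7, 141.9])), (12, array([140. , 141.1, 142.2])), (24, array([140. , 141.1, 142.2])), (36, array([140. , 141.2, 142.2])), (48, array([140. , 141.1, 142.3]))]
spat 19434 y -77.43848978810273 44.94708342665265 z [167.15277157 176.21506515 177.83144099]
axis [ 2.7367231e-02  9.9962544e-01  1.4327330e+02 -1.9431225e+01]
-75 [133.4 151.4 176.6] | -65 [133.4 151.7 176.6] | -55 [133.7 151.9 176.6] | -45 [133.9 152.5 176.6] | -35 [134.2 152.6 176.6] | -25 [134.3 153.3 176.6] | -15 [134.5 153.6 176.6] | -5 [134.8 153.6 176.6] | 5 [135.1 153.9 176.6] | 15 [135.3 154.3 176.6] | 25 [132.5 158.7 176.6] | 35 [123.4 167.9 173.4] | 45 [123.3 168.8 172.3] | 
s2 lid heights [(-60, array([141.1, 142.6, 144.6])), (-48, array([141.8, 143.5, 144.7])), (-36, array([142. , 143.5, 145. ])), (-24, array([141.3, 143.8, 374.8])), (-12, array([141.4, 143.1, 144.9])), (0, array([141.2, 142.8, 14
[... 300 characters left out ...]
, array([141.7, 143.2, 145.1]))]
spat 1044 y -73.38147378031925 113.65589129499857 z [167.59599454 171.28780666 180.01058319]
axis [ 2.2082755e-02  9.9975616e-01  1.4418855e+02 -2.1682568e+01]
-75 [135.7 151.6 178.5] | -65 [134.6 151.7 178.6] | -55 [134.9 151.8 179. ] | -45 [135.  151.5 179.4] | -35 [134.6 152.7 178.9] | -25 [135.4 152.7 178.9] | -15 [135.2 153.2 178.6] | -5 [134.8 153.4 178.9] | 5 [134.9 153.7 178.7] | 15 [135.4 154.  178.8] | 25 [135.7 154.1 178.9] | 35 [131.4 166.8 176.9] | 45 [123.6 166.8 171.8] | 55 [124.9 167.4 170.4] | 65 [125.1 168.1 170.5] | 75 [125.5 168.5 170.3] | 85 [124.8 168.2 170.5] | 95 [125.3 168.8 170.3] | 105 [124.9 169.1 169.9] | 115 [126.6 166.2 167.2] |
```

All four middle lids read 141–143 mm (142 expected), so they're shut. The spatula's mid is near D (144.8, 17), it is tilted 1.5° and its handle top is at 178. I'll lift, move over and open to about 45 mm.

```bash
python3 -m jog '[{"tx":0,"ty":0,"tz":-0.16,"ax":0,"ay":0,"az":0,"hand":0},{"tx":0.13,"ty":0.1,"tz":-0.32,"ax":0,"ay":0,"az":0.03,"hand":0.2},{"tx":0.3,"ty":0.25,"tz":-0.34,"ax":0,"ay":0,"az":0.03,"hand":0.54},{"tx":0.5,"ty":0.41,"tz":-0.34,"ax":0,"ay":0,"az":0.03,"hand":0.54},{"tx":0.51,"ty":0.415,"tz":-0.34,"ax":0,"ay":0,"az":0.03,"hand":0.54}]'
python3 -m jog '[{"tx":0,"ty":0,"tz":0,"ax":0,"ay":0,"az":0,"hand":0.54},{"tx":0,"ty":0,"tz":0,"ax":0,"ay":0,"az":0,"hand":0.54}]'
python3 p.py 144.7 14 179.5 81.5
python3 -c "
from h import *
d=snap('wrist','w3')"
```

```text
time: 4.9
tool_pos: [692.4, -120.7, 388.3]
tcp_rot: [179.9, -0.1, 81.6]
ft_force: [1.1, -0.7, -1.1]
finger_gap: 45.6
time: 5.07
tool_pos: [689.3, -125.3, 387.6]
tcp_rot: [-179.9, 0.0, 81.5]
ft_force: [-0.1, -0.4, -0.0]
finger_gap: 46.3
t 5.07 F [-0.1 -0.4 -0. ] gap 46.3
gp D now [144.6  15.  232.6] yaw [-1.7994e+02  1.0000e-02  8.1480e+01]
shift mm [-1.  -0.  53.1] frac [-0.007 -0.     0.354] turn [-0.06  0.01 -0.02] frac [-0.001  0.    -0.001]
```

View pics/w3.png

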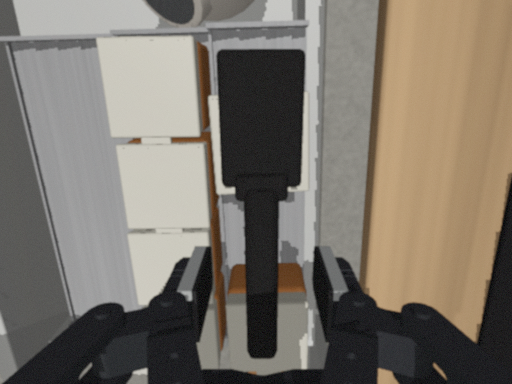

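The handle at column 262 lies centred and parallel between the fingers, which are at columns 205 and 320. I'll descend and grip.

```bash
python3 -m jog '[{"tx":0,"ty":0,"tz":0.13,"ax":0,"ay":0,"az":0,"hand":0.54},{"tx":0,"ty":0,"tz":0.25,"ax":0,"ay":0,"az":0,"hand":0.54},{"tx":0,"ty":0,"tz":0.32,"ax":0,"ay":0,"az":0,"hand":0.54},{"tx":0,"ty":0,"tz":0.35,"ax":0,"ay":0,"az":0,"hand":0.54},{"tx":0,"ty":0,"tz":0.35,"ax":0,"ay":0,"az":0,"hand":0.54}]'
python3 -m jog '[{"tx":0,"ty":0,"tz":0,"ax":0,"ay":0,"az":0,"hand":0.54},{"tx":0,"ty":0,"tz":0,"ax":0,"ay":0,"az":0,"hand":0.54}]'
python3 p.py 144.7 14 179.5 81.5
```

```text
time: 5.53
tool_pos: [688.5, -126.8, 335.0]
tcp_rot: [-179.9, -0.0, 81.3]
ft_force: [0.3, 0.1, 0.1]
finger_gap: 46.5
time: 5.7
tool_pos: [689.4, -126.5, 336.6]
tcp_rot: [179.9, 0.0, 81.4]
ft_force: [0.3, -0.4, 0.4]
finger_gap: 46.1
t 5.7 F [ 0.3 -0.4  0.4] gap 46.1
gp D now [145.2  13.8 181.6] yaw [179.93   0.    81.36]
shift mm [ 0.2 -0.3  2.1] frac [ 0.001 -0.002  0.014] turn [ 0.07  0.   -0.14] frac [ 0.002  0.    -0.003]
```

```bash
python3 -m jog '[{"tx":0,"ty":0,"tz":0.01,"ax":0,"ay":0,"az":0,"hand":0.3},{"tx":0,"ty":0,"tz":0.01,"ax":0,"ay":0,"az":0,"hand":0},{"tx":0,"ty":0,"tz":0.01,"ax":0,"ay":0,"az":0,"hand":0},{"tx":0,"ty":0,"tz":0.01,"ax":0,"ay":0,"az":0,"hand":0},{"tx":0,"ty":0,"tz":0.01,"ax":0,"ay":0,"az":0,"hand":0}]' 35
python3 -m jog '[{"tx":0,"ty":0,"tz":0,"ax":0,"ay":0,"az":0,"hand":0},{"tx":0,"ty":0,"tz":0,"ax":0,"ay":0,"az":0,"hand":0}]'
python3 p.py 144.7 14 240 83
```

```text
time: 6.12
tool_pos: [689.4, -126.1, 334.6]
tcp_rot: [180.0, 0.0, 81.4]
ft_force: [-0.2, -0.1, 1.6]
finger_gap: 19.1
time: 6.28
tool_pos: [689.4, -126.1, 334.6]
tcp_rot: [180.0, 0.0, 81.4]
ft_force: [-0.1, -0.3, 2.2]
finger_gap: 19.4
t 6.28 F [-0.1 -0.3  2.2] gap 19.4
gp D now [145.1  14.2 179.6] yaw [179.97   0.    81.39]
shift mm [ -0.3  -0.3 -60.4] frac [-0.002 -0.002 -0.403] turn [ 0.03  0.01 -1.61] frac [ 0.001  0.    -0.036]
```

```bash
python3 -m jog '[{"tx":0,"ty":0,"tz":-0.03,"ax":0,"ay":0,"az":0,"hand":0},{"tx":0,"ty":0,"tz":-0.08,"ax":0,"ay":0,"az":0,"hand":0},{"tx":0,"ty":0,"tz":-0.15,"ax":0,"ay":0,"az":0,"hand":0},{"tx":0,"ty":0,"tz":-0.22,"ax":0,"ay":0,"az":-0.02,"hand":0},{"tx":0,"ty":0,"tz":-0.27,"ax":0,"ay":0,"az":-0.036,"hand":0}]'
python3 -m jog '[{"tx":0,"ty":0,"tz":0,"ax":0,"ay":0,"az":0,"hand":0},{"tx":0,"ty":0,"tz":0,"ax":0,"ay":0,"az":0,"hand":0}]'
python3 p.py 0 0 220 83
python3 -c "
from h import *
d=snap('wrist','w4');d=snap('scene','s4',(130,70,330,270),3)"
```

```text
time: 6.7
tool_pos: [689.6, -126.1, 377.1]
tcp_rot: [179.9, 0.0, 83.1]
ft_force: [0.3, 0.8, -1.0]
finger_gap: 19.1
time: 6.87
tool_pos: [689.6, -126.2, 376.1]
tcp_rot: [179.9, 0.0, 83.0]
ft_force: [0.1, -0.8, -1.0]
finger_gap: 18.9
t 6.87 F [ 0.1 -0.8 -1. ] gap 18.9
gp D now [145.5  14.2 221.1] yaw [1.7987e+02 2.0000e-02 8.3010e+01]
shift mm [ -14.2 -145.2    0.8] frac [-0.095 -0.968  0.005] turn [0.13 0.02 0.01] frac [0.003 0.    0.   ]
```

View pics/w4.png

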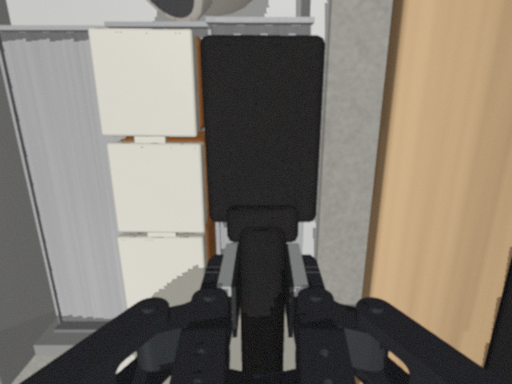

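View pics/s4.png

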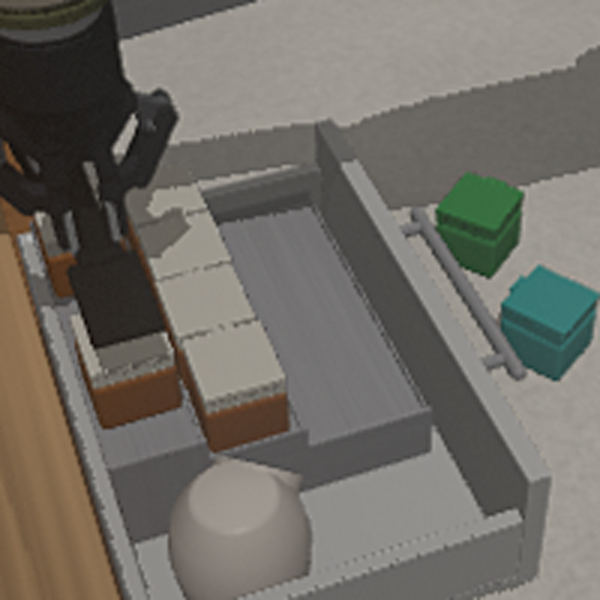

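The spatula is in the hand, its blade at (262,130) in the wrist view, and it has lifted off the jars, whose lids are still shut. I'll check that it hangs level.

```bash
python3 - <<'E'
from h import *
for n in("w4","s4"):
    d=load(n);Q=toD(cloud(d));P=d["pixels"].astype(int);x,y,Z=[Q[...,i] for i in range(3)]
    b=(P.max(-1)<60)&(x>120)&(x<172)&(y>45)&(y<118)&(Z>190)&(Z<235)
    print(n,b.sum(),[(yy,np.round([x[b&(abs(y-yy)<4)].min(),x[b&(abs(y-yy)<4)].max(),np.median(Z[b&(abs(y-yy)<4)])],1)) for yy in range(48,120,10) if (b&(abs(y-yy)<4)).sum()>5])
E
python3 -m jog '[{"tx":-0.02,"ty":-0.15,"tz":0,"ax":0,"ay":0,"az":0,"hand":0},{"tx":-0.05,"ty":-0.38,"tz":0,"ax":0,"ay":0,"az":0,"hand":0},{"tx":-0.08,"ty":-0.63,"tz":0,"ax":0,"ay":0,"az":0,"hand":0},{"tx":-0.11,"ty":-0.87,"tz":0,"ax":0,"ay":0,"az":0,"hand":0},{"tx":-0.115,"ty":-0.97,"tz":0,"ax":0,"ay":0,"az":0,"hand":0}]'
python3 -m jog '[{"tx":0,"ty":0,"tz":0,"ax":0,"ay":0,"az":0,"hand":0},{"tx":0,"ty":0,"tz":0,"ax":0,"ay":0,"az":0,"hand":0}]'
python3 p.py 0 -3 86 83
```

```text
w4 19564 [(48, array([124.6, 169.6, 209.6])), (58, array([124.6, 169.6, 209.6])), (68, array([124.6, 169.7, 209.6])), (78, array([124.5, 169.7, 209.6])), (88, array([124.4, 169.7, 209.6])), (98, array([124.4, 169.8, 209.6])), (108, array([124.7, 169.6, 209.4]))]
s4 680 [(48, array([122.9, 168. , 210.8])), (58, array([123.1, 168. , 210.6])), (68, array([122. , 168.2, 210.6])), (78, array([123. , 168.2, 210.7])), (88, array([123.2, 167.8, 210.7])), (98, array([123.2, 167.9, 210.3])), (108, array([122.6, 168.1, 209.9]))]
time: 7.38
tool_pos: [539.2, -125.3, 372.7]
tcp_rot: [-179.7, -0.0, 83.0]
ft_force: [-0.8, 0.7, -1.2]
finger_gap: 19.0
time: 7.55
tool_pos: [542.1, -125.5, 374.4]
tcp_rot: [-180.0, -0.0, 83.0]
ft_force: [-0.6, -0.2, -0.3]
finger_gap: 18.8
t 7.55 F [-0.6 -0.2 -0.3] gap 18.8
gp D now [ -1.4  -3.  219.4] yaw [-1.7999e+02 -1.0000e-02  8.2970e+01]
shift mm [  0.    1.4 133.4] frac [0.    0.009 0.889] turn [-0.01 -0.01 -0.03] frac [-0.    -0.    -0.001]
```

```bash
python3 -m jog '[{"tx":0,"ty":0,"tz":0.12,"ax":0,"ay":0,"az":0,"hand":0},{"tx":0,"ty":0,"tz":0.28,"ax":0,"ay":0,"az":0,"hand":0},{"tx":0,"ty":0,"tz":0.44,"ax":0,"ay":0,"az":0,"hand":0},{"tx":0,"ty":0,"tz":0.6,"ax":0,"ay":0,"az":0,"hand":0},{"tx":0,"ty":0,"tz":0.7,"ax":0,"ay":0,"az":0,"hand":0}]'
python3 -m jog '[{"tx":0,"ty":0,"tz":0.05,"ax":0,"ay":0,"az":0,"hand":0},{"tx":0,"ty":0,"tz":0.09,"ax":0,"ay":0,"az":0,"hand":0},{"tx":0,"ty":0,"tz":0.12,"ax":0,"ay":0,"az":0,"hand":0},{"tx":0,"ty":0,"tz":0.12,"ax":0,"ay":0,"az":0,"hand":0}]'
python3 p.py 0 -3 86.5 83
```

```text
time: 7.97
tool_pos: [542.8, -125.2, 266.5]
tcp_rot: [-179.8, -0.0, 83.0]
ft_force: [-0.9, -0.3, -1.2]
finger_gap: 19.1
time: 8.3
tool_pos: [543.1, -125.5, 251.4]
tcp_rot: [-180.0, -0.0, 83.0]
ft_force: [0.5, 0.3, -0.6]
finger_gap: 19.2
t 8.3 F [ 0.5  0.3 -0.6] gap 19.2
gp D now [-0.3 -3.  96.4] yaw [-179.99   -0.     83.01]
shift mm [-0.   0.3  9.9] frac [-0.     0.002  0.066] turn [-0.01 -0.    0.01] frac [-0. -0.  0.]
```

```bash
python3 -m jog '[{"tx":0,"ty":0,"tz":0.02,"ax":0,"ay":0,"az":0,"hand":0},{"tx":0,"ty":0,"tz":0.04,"ax":0,"ay":0,"az":0,"hand":0},{"tx":0,"ty":0,"tz":0.055,"ax":0,"ay":0,"az":0,"hand":0},{"tx":0,"ty":0,"tz":0.06,"ax":0,"ay":0,"az":0,"hand":0},{"tx":0,"ty":0,"tz":0.06,"ax":0,"ay":0,"az":0,"hand":0}]'
python3 p.py 0 -3 86.5 83
```

```text
time: 8.72
tool_pos: [542.7, -125.5, 242.6]
tcp_rot: [-180.0, -0.0, 83.0]
ft_force: [-1.7, 0.3, 0.2]
finger_gap: 19.0
t 8.72 F [-1.7  0.3  0.2] gap 19.0
gp D now [-0.8 -3.  87.6] yaw [-179.99   -0.     83.  ]
shift mm [0.  0.7 1.1] frac [0.    0.005 0.007] turn [-0.01 -0.    0.  ] frac [-0. -0.  0.]
```

Still no contact, so I'll go down in small steps until the force rises.

```bash
python3 -m jog '[{"tx":0,"ty":0,"tz":0.006,"ax":0,"ay":0,"az":0,"hand":0},{"tx":0,"ty":0,"tz":0.01,"ax":0,"ay":0,"az":0,"hand":0},{"tx":0,"ty":0,"tz":0.01,"ax":0,"ay":0,"az":0,"hand":0}]'
python3 p.py 0 -3 86.5 83;  python3 -c "
from h import *
d=snap('scene','s5',(130,70,330,270),3)"
```

```text
time: 8.97
tool_pos: [542.8, -125.5, 241.1]
tcp_rot: [-180.0, 0.0, 83.0]
ft_force: [-1.7, 0.4, 1.3]
finger_gap: 19.4
t 8.97 F [-1.7  0.4  1.3] gap 19.4
gp D now [-0.6 -3.  86.1] yaw [-180.      0.     83.01]
shift mm [ 0.   0.6 -0.4] frac [ 0.     0.004 -0.002] turn [-0.    0.    0.01] frac [-0.  0.  0.]
```

View pics/s5.png

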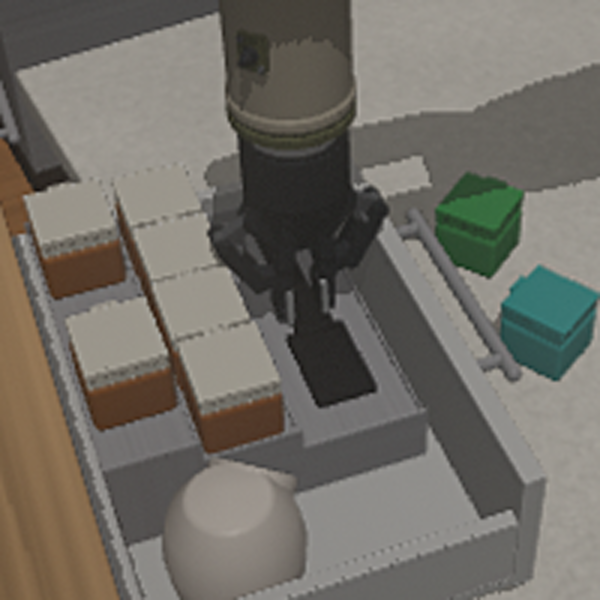

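In the scene crop the spatula is on the step at (330,360), but the drawer seems to have shifted by a few pixels. I'll measure that before letting go.

```bash
cat > chk.py <<'E'
from h import *
import sys
for n in sys.argv[1:]:
    d=load(n);Q=toD(cloud(d));P=d["pixels"].astype(int);x,y,Z=[Q[...,i] for i in range(3)]
    W=P.min(-1)>100
    f=(abs(Z-132)<4)&(y>0)&(y<180)&(x>-95)&(x<350)&(P.min(-1)>60)&(P.max(-1)-P.min(-1)<25)
    f2=f&(x<-30)
    if f2.sum()>20: print(n,"front x",np.round(np.percentile(x[f2],[2,50,98]),1),f2.sum())
    for i,yy in enumerate((87,24,-36,-96)):
        m=W&(abs(Z-142.5)<4)&(abs(y-yy)<20)&(x>30)&(x<130)
        if m.sum()>20: print("jar y",yy,m.sum(),np.round(np.percentile(x[m],[2,50,98]),1),"z",np.round(np.median(Z[m]),1))
    for yy in(60,-78):
        m=W&(abs(Z-160)<4)&(abs(y-yy)<20)&(x>110)&(x<200)
        if m.sum()>20: print("rear y",yy,m.sum(),np.round(np.percentile(x[m],[2,50,98]),1),"z",np.round(np.median(Z[m]),1))
E
python3 chk.py s2 s4 s5
```

```text
s2 front x [-77.  -68.1 -61. ] 510
jar y 87 397 [ 53.1  80.1 106.5] z 143.3
jar y 24 357 [ 54.   81.  107.4] z 143.3
jar y -36 314 [ 52.5  79.7 105.9] z 143.2
jar y -96 27 [ 53.   64.2 106.1] z 143.6
rear y 60 61 [117.7 168.8 172.5] z 161.1
rear y -78 165 [119.3 158.8 173.1] z 161.2
s4 front x [-76.8 -68.3 -61.1] 513
jar y 87 413 [ 53.   80.1 106.7] z 143.3
jar y 24 356 [ 53.9  81.3 107.8] z 143.3
jar y -36 184 [ 51.9  67.7 104.7] z 143.3
jar y -96 90 [51.9 70.9 91. ] z 143.3
rear y 60 64 [118.4 168.3 172.5] z 161.4
s5 front x [-73.4 -64.7 -57.5] 511
jar y 87 405 [ 56.3  83.6 110.2] z 143.2
jar y 24 349 [ 58.1  84.8 111.4] z 143.1
jar y -36 294 [ 57.7  84.9 109.6] z 143.4
jar y -96 279 [ 55.9  83.5 109.5] z 143.3
rear y 60 394 [122.1 149.  175. ] z 161.4
rear y -78 297 [122.9 149.7 176. ] z 161.4
```

The jars moved about 3–5 mm with the drawer, which moved 3.5 mm, so a finger knuckle is brushing the jars. Before opening I'll take the gripper's silhouette from the wrist depth maps.

```bash
python3 - <<'E'
from h import *
# camera pose fixed in tool: from wrist0
d0=load("wrist0")
R0=Ro.from_euler('xyz',[-179.89,-.011,15.86],degrees=True).as_matrix();t0=np.array([163.97,-576.9,403.6])
Rc=d0["R"]@R0; tc=d0["R"]@t0+d0["t"]   # tool->cam
for n in("w2","w4","w3","wrist0"):
    d=load(n);z=d["z_map"].astype(float);K=d["intrinsics"];v,u=np.mgrid[:384,:512]
    c=np.stack([(u-K[0,2])/K[0,0]*z,(v-K[1,2])/K[1,1]*z,z],-1)
    T=(c-tc)@Rc; T[z==0]=np.nan
    m=(abs(T[...,0])<30)&(abs(T[...,1])<90)&(T[...,2]<185)&(T[...,2]>40)
    print(n)
    for zz in range(55,180,8):
        k=m&(abs(T[...,2]-zz)<4)
        if k.sum()>3: print(zz-155,np.round([T[...,1][k].min(),T[...,1][k].max()],0),end=" ")
    print()
E
```

```text
w2
-68 [-17.  18.] -60 [-55.  57.] -52 [-53.  54.] -44 [-47.  48.] -36 [-39.  41.] -28 [-33.  35.] -20 [-21.  22.] -12 [-13.  14.] -4 [-13.  14.] 4 [-13.  70.] 12 [-13.  53.] 20 [36. 90.] 
w4
-68 [-20.  21.] -60 [-58.  59.] -52 [-55.  57.] -44 [-51.  52.] -36 [-47.  48.] -28 [-43.  43.] -20 [-31.  31.] -12 [-23.  24.] -4 [-23.  24.] 4 [-23.  24.] 12 [-22.  90.] 20 [14. 51.] 
w3
-68 [-25.  25.] -60 [-62.  62.] -52 [-61.  62.] -44 [-59.  60.] -36 [-57.  58.] -28 [-55.  55.] -20 [-39.  41.] -12 [-36.  37.] -4 [-36.  37.] 4 [-36.  37.] 12 [-34.  36.] 20 [-23.  90.] 
wrist0
-68 [-37.  37.] -60 [-64.  62.] -52 [-70.  67.] -44 [-74.  72.] -36 [-71.  72.] -28 [-56.  57.] -20 [-56.  57.] -12 [-56.  57.] -4 [-56.  57.] 4 [-49.  50.]
```

The knuckles measure ±57–59 mm about 56 mm above the grasp point, which just reaches the jar tops. I'll shift 1.5 mm back, open only a few millimetres and lift straight up.

```bash
python3 -m jog '[{"tx":0,"ty":-0.01,"tz":0,"ax":0,"ay":0,"az":0,"hand":0.27},{"tx":0,"ty":-0.01,"tz":0,"ax":0,"ay":0,"az":0,"hand":0.27},{"tx":0,"ty":-0.01,"tz":-0.02,"ax":0,"ay":0,"az":0,"hand":0.27},{"tx":0,"ty":-0.01,"tz":-0.05,"ax":0,"ay":0,"az":0,"hand":0.27},{"tx":0,"ty":-0.01,"tz":-0.1,"ax":0,"ay":0,"az":0,"hand":0.27}]'
python3 p.py 0 -3 180 83;  python3 -c "
from h import *
d=snap('scene','s6',(130,70,330,270),3)"; python3 chk.py s6
```

```text
time: 9.43
tool_pos: [541.1, -125.2, 256.1]
tcp_rot: [-179.9, -0.0, 83.0]
ft_force: [0.0, -0.0, 0.2]
finger_gap: 23.3
t 9.43 F [ 0.  -0.   0.2] gap 23.3
gp D now [ -2.5  -2.9 101.1] yaw [-1.7995e+02 -1.0000e-02  8.3010e+01]
shift mm [ -0.1   2.3 -78.9] frac [-0.     0.015 -0.526] turn [-0.05 -0.01  0.01] frac [-0.001 -0.     0.   ]
s6 front x [-73.3 -65.  -57.7] 501
jar y 87 408 [ 56.5  83.8 110.4] z 143.3
jar y 24 352 [ 57.9  84.5 111.4] z 143.4
jar y -36 300 [ 56.8  83.8 109.7] z 143.4
jar y -96 275 [ 55.8  82.8 109.5] z 143.4
rear y 60 398 [122.3 148.9 175. ] z 161.1
rear y -78 302 [122.8 149.6 176.4] z 161.3
```

View pics/s6.png

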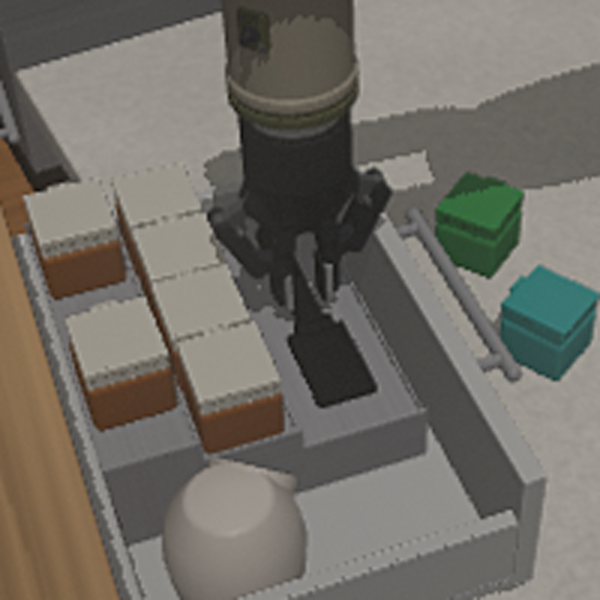

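The spatula has stayed put at crop (330,360) and the hand is free. I'll lift and check positions, including how tall the look-alike blocks in front of the handle are.

```bash
python3 -m jog '[{"tx":0,"ty":0,"tz":-0.15,"ax":0,"ay":0,"az":0,"hand":0.27},{"tx":0,"ty":0,"tz":-0.35,"ax":0,"ay":0,"az":0,"hand":0.27},{"tx":0,"ty":0,"tz":-0.6,"ax":0,"ay":0,"az":0,"hand":0},{"tx":0,"ty":0,"tz":-0.8,"ax":0,"ay":0,"az":0,"hand":0},{"tx":0,"ty":0,"tz":-0.8,"ax":0,"ay":0,"az":0,"hand":0}]'
python3 p.py -165 54 220 83;  python3 - <<'E'
from h import *
d=snap('scene','s7',(130,70,330,270),3)
Q=toD(cloud(d));P=d["pixels"].astype(int);x,y,Z=[Q[...,i] for i in range(3)]
def rng(n,m):
    p=Q[m];print(n,len(p),"x",np.round(np.percentile(p[:,0],[1,50,99]),1),"y",np.round(np.percentile(p[:,1],[1,50,99]),1),"z",np.round(np.percentile(p[:,2],[1,50,99]),1))
c=(x<-95)&(x>-260)&(abs(y)<150)&(Z>10)&(Z<120)
rng("green",c&(P[...,1]-P[...,0]>30)&(P[...,1]-P[...,2]>20))
rng("turq",c&(P[...,2]-P[...,0]>35)&(P[...,1]-P[...,0]>30)&(abs(P[...,1]-P[...,2])<20))
h=(x<-85)&(x>-125)&(Z>100)&(Z<118)&(abs(y-54)<100);rng("handle",h)
b=(P.max(-1)<60)&(x>-45)&(x<45)&(y>-110)&(y<115)&(Z>68)&(Z<95)
rng("spat",b)
for yy in range(-95,110,10):
    m=b&(abs(y-yy)<5)
    if m.sum()>3: print(yy,np.round([x[m].min(),x[m].max(),np.median(Z[m])],1),end=" | ")
E
python3 chk.py s7
```

```text
time: 9.9
tool_pos: [543.2, -125.9, 385.2]
tcp_rot: [179.3, 0.1, 83.0]
ft_force: [0.5, -1.5, 1.1]
finger_gap: -0.0
t 9.9 F [ 0.5 -1.5  1.1] gap -0.0
gp D now [  1.7  -3.7 230.3] yaw [1.7928e+02 1.4000e-01 8.3010e+01]
shift mm [  57.4 -164.9    8. ] frac [ 0.382 -1.099  0.053] turn [0.72 0.14 0.01] frac [0.016 0.003 0.   ]
green 423 x [-217.1 -182.5 -149.3] y [-115.6  -79.4  -46.9] z [26.2 58.7 62.6]
turq 470 x [-219.5 -184.2 -152.4] y [13.6 48.  80.2] z [37.6 58.8 62.2]
handle 406 x [-109.1 -101.2  -85.9] y [-35.1  67.1 147.7] z [103.9 110.9 114.2]
spat 864 x [-20.5   1.8  22. ] y [-89.1  36.2  94.1] z [70.  77.3 87.3]
-95 [-7.1  5.9 84. ] | -85 [-8.2  9.3 85.1] | -75 [-10.    8.8  85.2] | -65 [-9.   8.9 84.5] | -55 [-9.   8.6 84.1] | -45 [-7.6  9.2 84.8] | -35 [-7.8  9.1 84.4] | -25 [-7.4  9.2 84.3] | -15 [-7.5  9.3 84.4] | -5 [-9.2  9.4 84.7] | 5 [-7.8  9.7 84.4] | 15 [-11.9  14.   83.8] | 25 [-21.   22.2  79.6] | 35 [-21.4  22.3  76.1] | 45 [-21.8  22.3  76.4] | 55 [-21.1  22.2  76.3] | 65 [-21.   22.   76.4] | 75 [-21.1  22.3  76.3] | 85 [-20.9  22.1  76.1] | 95 [-20.   21.5  74.3] | s7 front x [-73.4 -64.8 -57.6] 518
jar y 87 404 [ 56.8  83.2 109.8] z 143.3
jar y 24 358 [ 57.5  84.6 111.3] z 143.3
jar y -36 306 [ 56.9  83.8 109.8] z 143.3
jar y -96 282 [ 55.6  83.  109.9] z 143.4
rear y 60 407 [122.4 149.3 175.3] z 161.2
rear y -78 309 [122.8 150.3 176.4] z 161.3
```

View pics/s7.png

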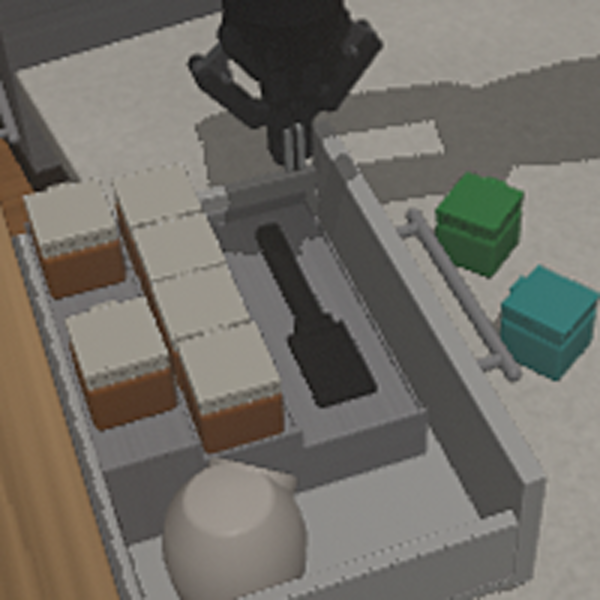

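The spatula lies flat at D (0.5, 1) with its handle top at 84.5 and blade top at 76. All lids are at 143 and 161. The two blocks are about 61 mm high, so the fingers will pass above them. Next I'll move in front of the handle and tilt the tool.

```bash
sed -i "s/from_euler('y',tilt/from_euler('x',tilt/" h.py
python3 -m jog '[{"tx":0.08,"ty":-0.2,"tz":0,"ax":0,"ay":0,"az":0,"hand":0},{"tx":0.17,"ty":-0.45,"tz":0,"ax":0,"ay":0,"az":0,"hand":0},{"tx":0.25,"ty":-0.7,"tz":0,"ax":0,"ay":0,"az":0,"hand":0},{"tx":0.33,"ty":-0.9,"tz":0,"ax":0,"ay":0,"az":0,"hand":0},{"tx":0.38,"ty":-1,"tz":0,"ax":0,"ay":0,"az":0,"hand":0}]'
python3 p.py -155 54 180 83 -20
```

```text
time: 10.37
tool_pos: [396.7, -49.3, 374.7]
tcp_rot: [-179.9, -0.0, 83.0]
ft_force: [-1.1, -1.2, 0.8]
finger_gap: -0.0
t 10.37 F [-1.1 -1.2  0.8] gap -0.0
gp D now [-155.3   54.9  219.7] yaw [-1.7985e+02 -3.0000e-02  8.3020e+01]
shift mm [ -0.8 -53.   49.2] frac [-0.006 -0.353  0.328] turn [-2.015e+01 -4.000e-02  1.000e-02] frac [-0.448 -0.001  0.   ]
```

```bash
python3 -m jog '[{"tx":0,"ty":-0.1,"tz":0.08,"ax":-0.12,"ay":0,"az":0,"hand":0},{"tx":0,"ty":-0.2,"tz":0.16,"ax":-0.25,"ay":0,"az":0,"hand":0},{"tx":0,"ty":-0.3,"tz":0.25,"ax":-0.37,"ay":0,"az":0,"hand":0},{"tx":0,"ty":-0.35,"tz":0.33,"ax":-0.45,"ay":0,"az":0,"hand":0},{"tx":0,"ty":-0.35,"tz":0.33,"ax":-0.45,"ay":0,"az":0,"hand":0}]'
python3 p.py -155 54 113 83 -20; python3 -c "
from bench import sense
print(sense()['joint_pos'])"
```

```text
time: 10.78
tool_pos: [344.8, -43.4, 321.9]
tcp_rot: [159.9, -0.1, 83.0]
ft_force: [-0.7, 1.1, -0.7]
finger_gap: 0.1
t 10.78 F [-0.7  1.1 -0.7] gap 0.1
gp D now [-153.8   54.5  176.4] yaw [ 1.5989e+02 -5.0000e-02  8.3000e+01]
shift mm [ -0.4 -22.6  59.1] frac [-0.003 -0.151  0.394] turn [ 0.11 -0.05 -0.02] frac [ 0.003 -0.001 -0.   ]
[-17.72420108 -48.49383805 138.43448609   3.94697619  70.32041272
 -11.39654712]
```

```bash
python3 p.py -137 54 113 83 -20; python3 -m jog '[{"tx":0,"ty":0.05,"tz":0.08,"ax":0,"ay":0,"az":0,"hand":0},{"tx":0,"ty":0.03,"tz":0.18,"ax":0,"ay":0,"az":0,"hand":0},{"tx":0,"ty":0,"tz":0.28,"ax":0,"ay":0,"az":0,"hand":0},{"tx":0,"ty":-0.02,"tz":0.38,"ax":0,"ay":0,"az":0,"hand":0},{"tx":0,"ty":-0.04,"tz":0.435,"ax":0,"ay":0,"az":0,"hand":0}]'
python3 p.py -137 54 113 83 -20; python3 -c "
from bench import sense
from h import *
print(sense()['joint_pos'])
snap('scene','s8',(180,70,380,270),3)"
```

```text
t 10.78 F [-0.7  1.1 -0.7] gap 0.1
gp D now [-153.8   54.5  176.4] yaw [ 1.5989e+02 -5.0000e-02  8.3000e+01]
shift mm [-0.4 -5.7 65.3] frac [-0.003 -0.038  0.435] turn [ 0.11 -0.05 -0.02] frac [ 0.003 -0.001 -0.   ]
time: 11.2
tool_pos: [364.3, -46.2, 262.2]
tcp_rot: [160.0, -0.0, 83.0]
ft_force: [0.6, 0.7, -0.7]
finger_gap: 0.0
t 11.2 F [ 0.6  0.7 -0.7] gap 0.0
gp D now [-134.3   54.   116.6] yaw [ 1.5996e+02 -2.0000e-02  8.3000e+01]
shift mm [ 0.  -3.7  2.5] frac [ 0.    -0.024  0.017] turn [ 0.04 -0.02 -0.  ] frac [ 0.001 -0.    -0.   ]
[-17.05554584 -39.77700332 140.09530709   3.98305881  59.98454539
 -11.44888875]
```

View pics/s8.png

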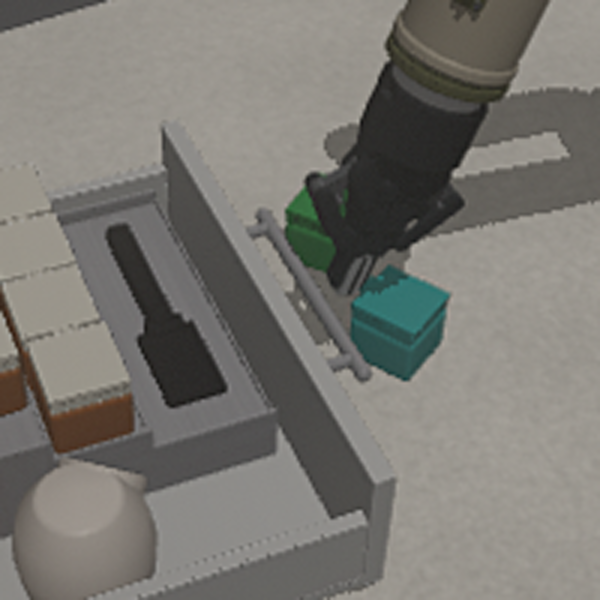

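The fingers are right behind the bar, at crop (345,275), and above the turquoise block. Pushing gently now.

```bash
python3 -m jog '[{"tx":0,"ty":0.025,"tz":0.03,"ax":0,"ay":0,"az":0,"hand":0},{"tx":0,"ty":0.056,"tz":0.041,"ax":0,"ay":0,"az":0,"hand":0},{"tx":0,"ty":0.087,"tz":0.053,"ax":0,"ay":0,"az":0,"hand":0},{"tx":0,"ty":0.119,"tz":0.064,"ax":0,"ay":0,"az":0,"hand":0},{"tx":0,"ty":0.15,"tz":0.076,"ax":0,"ay":0,"az":0,"hand":0}]'
python3 p.py 145 54 113 83 -20; python3 -c "
from h import *
snap('scene','s9',(130,70,380,270),3)"; python3 chk.py s9
```

```text
time: 11.67
tool_pos: [389.6, -49.3, 261.0]
tcp_rot: [159.8, 0.0, 83.0]
ft_force: [-2.1, 0.0, 1.1]
finger_gap: 0.1
t 11.67 F [-2.1  0.   1.1] gap 0.1
gp D now [-108.4   54.   115.6] yaw [159.78   0.    83.01]
shift mm [ -0.  237.5  90. ] frac [-0.     1.583  0.6  ] turn [ 0.22 -0.    0.01] frac [ 0.005 -0.     0.   ]
s9 front x [-58.  -49.6 -42.4] 513
jar y 87 415 [ 71.8  98.9 125.3] z 143.3
jar y 24 351 [ 72.8  99.8 126.4] z 143.2
jar y -36 313 [ 71.4  98.2 124.9] z 143.4
jar y -96 283 [ 71.2  98.2 124.9] z 143.2
rear y 60 410 [137.5 164.6 190.3] z 161.3
rear y -78 300 [138.4 165.3 190.9] z 161.4
```

```bash
python3 -m jog '[{"tx":0,"ty":0.04,"tz":0.022,"ax":0,"ay":0,"az":0,"hand":0},{"tx":0,"ty":0.094,"tz":0.05,"ax":0,"ay":0,"az":0,"hand":0},{"tx":0,"ty":0.156,"tz":0.078,"ax":0,"ay":0,"az":0,"hand":0},{"tx":0,"ty":0.219,"tz":0.101,"ax":0,"ay":0,"az":0,"hand":0},{"tx":0,"ty":0.281,"tz":0.124,"ax":0,"ay":0,"az":0,"hand":0}]'
python3 p.py 146 54 113 83 -20
python3 -m jog '[{"tx":0,"ty":0.063,"tz":0.023,"ax":0,"ay":0,"az":0,"hand":0},{"tx":0,"ty":0.125,"tz":0.046,"ax":0,"ay":0,"az":0,"hand":0},{"tx":0,"ty":0.188,"tz":0.068,"ax":0,"ay":0,"az":0,"hand":0},{"tx":0,"ty":0.251,"tz":0.091,"ax":0,"ay":0,"az":0,"hand":0},{"tx":0,"ty":0.313,"tz":0.114,"ax":0,"ay":0,"az":0,"hand":0}]'
python3 p.py 146 54 113 83 -20
```

```text
time: 12.13
tool_pos: [435.9, -55.1, 259.0]
tcp_rot: [159.6, 0.0, 83.0]
ft_force: [-3.6, 1.0, 6.8]
finger_gap: 0.0
t 12.13 F [-3.6  1.   6.8] gap 0.0
gp D now [-61.3  53.8 113.7] yaw [1.5962e+02 2.0000e-02 8.3010e+01]
shift mm [1.000e-01 1.951e+02 7.290e+01] frac [1.000e-03 1.301e+00 4.860e-01] turn [0.38 0.02 0.01] frac [0.008 0.    0.   ]
time: 12.55
tool_pos: [485.5, -61.1, 259.0]
tcp_rot: [159.6, 0.0, 83.0]
ft_force: [-3.8, -0.1, 4.4]
finger_gap: -0.2
t 12.55 F [-3.8 -0.1  4.4] gap -0.2
gp D now [-11.4  53.9 113.7] yaw [1.5964e+02 2.0000e-02 8.3000e+01]
shift mm [1.000e-01 1.483e+02 5.540e+01] frac [0.001 0.989 0.369] turn [0.36 0.01 0.01] frac [0.008 0.    0.   ]
```

```bash
python3 -m jog '[{"tx":0,"ty":0.063,"tz":0.023,"ax":0,"ay":0,"az":0,"hand":0},{"tx":0,"ty":0.125,"tz":0.046,"ax":0,"ay":0,"az":0,"hand":0},{"tx":0,"ty":0.188,"tz":0.068,"ax":0,"ay":0,"az":0,"hand":0},{"tx":0,"ty":0.251,"tz":0.091,"ax":0,"ay":0,"az":0,"hand":0},{"tx":0,"ty":0.313,"tz":0.114,"ax":0,"ay":0,"az":0,"hand":0}]'
python3 -m jog '[{"tx":0,"ty":0.063,"tz":0.023,"ax":0,"ay":0,"az":0,"hand":0},{"tx":0,"ty":0.125,"tz":0.046,"ax":0,"ay":0,"az":0,"hand":0},{"tx":0,"ty":0.188,"tz":0.068,"ax":0,"ay":0,"az":0,"hand":0},{"tx":0,"ty":0.24,"tz":0.087,"ax":0,"ay":0,"az":0,"hand":0},{"tx":0,"ty":0.28,"tz":0.102,"ax":0,"ay":0,"az":0,"hand":0}]'
python3 p.py 146 54 113 83 -20
python3 -c "
from h import *
snap('scene','s10',(80,70,330,270),3)"
```

```text
time: 12.97
tool_pos: [535.0, -67.2, 259.1]
tcp_rot: [159.7, 0.0, 83.0]
ft_force: [-3.3, 0.1, 4.3]
finger_gap: -0.1
time: 13.38
tool_pos: [579.3, -72.6, 258.8]
tcp_rot: [159.7, 0.0, 83.0]
ft_force: [-3.1, -0.7, 3.3]
finger_gap: 0.2
t 13.38 F [-3.1 -0.7  3.3] gap 0.2
gp D now [ 83.   53.9 113.5] yaw [1.5968e+02 1.0000e-02 8.3010e+01]
shift mm [ 0.1 59.8 22.3] frac [0.    0.399 0.149] turn [0.32 0.01 0.01] frac [0.007 0.    0.   ]
```

View pics/s10.png

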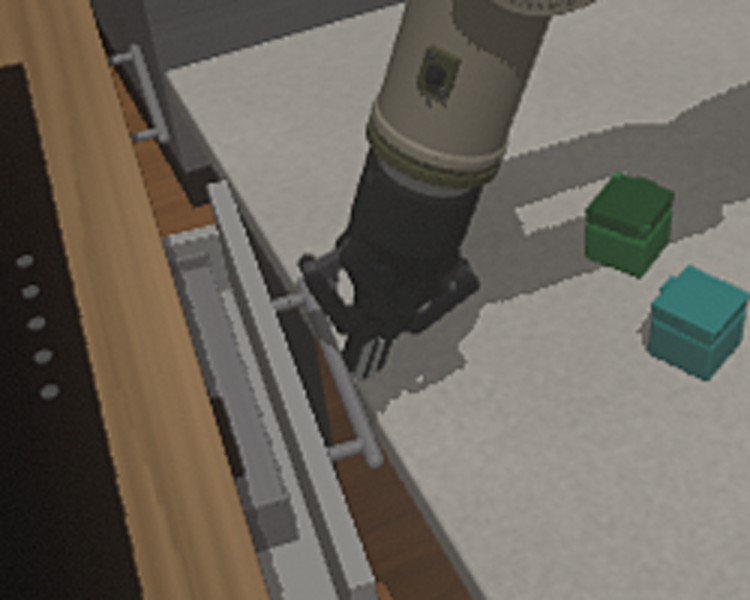

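The bar is still against the fingers at crop (350,350), and the drawer is going under the worktop without catching. I'll push on more slowly.

```bash
python3 -m jog '[{"tx":0,"ty":0.044,"tz":0.016,"ax":0,"ay":0,"az":0,"hand":0},{"tx":0,"ty":0.088,"tz":0.032,"ax":0,"ay":0,"az":0,"hand":0},{"tx":0,"ty":0.132,"tz":0.048,"ax":0,"ay":0,"az":0,"hand":0},{"tx":0,"ty":0.17,"tz":0.062,"ax":0,"ay":0,"az":0,"hand":0},{"tx":0,"ty":0.207,"tz":0.075,"ax":0,"ay":0,"az":0,"hand":0}]'
python3 -m jog '[{"tx":0,"ty":0.031,"tz":0.011,"ax":0,"ay":0,"az":0,"hand":0},{"tx":0,"ty":0.056,"tz":0.02,"ax":0,"ay":0,"az":0,"hand":0},{"tx":0,"ty":0.081,"tz":0.03,"ax":0,"ay":0,"az":0,"hand":0},{"tx":0,"ty":0.1,"tz":0.036,"ax":0,"ay":0,"az":0,"hand":0},{"tx":0,"ty":0.112,"tz":0.041,"ax":0,"ay":0,"az":0,"hand":0}]'
python3 p.py 146 54 113 83 -20
python3 -c "
from h import *
snap('scene','s11',(80,70,330,270),3)"; python3 chk.py s11
```

```text
time: 13.85
tool_pos: [611.2, -76.4, 257.9]
tcp_rot: [159.8, -0.0, 83.0]
ft_force: [-4.6, 1.1, 0.1]
finger_gap: -0.2
time: 14.27
tool_pos: [629.1, -78.7, 258.5]
tcp_rot: [159.7, -0.0, 83.0]
ft_force: [-3.8, 0.1, -1.1]
finger_gap: 0.2
t 14.27 F [-3.8  0.1 -1.1] gap 0.2
gp D now [133.   54.  113.1] yaw [159.73  -0.    83.  ]
shift mm [ 0.  12.8  4.6] frac [0.    0.086 0.031] turn [ 0.27 -0.    0.  ] frac [ 0.006 -0.     0.   ]
```

View pics/s11.png

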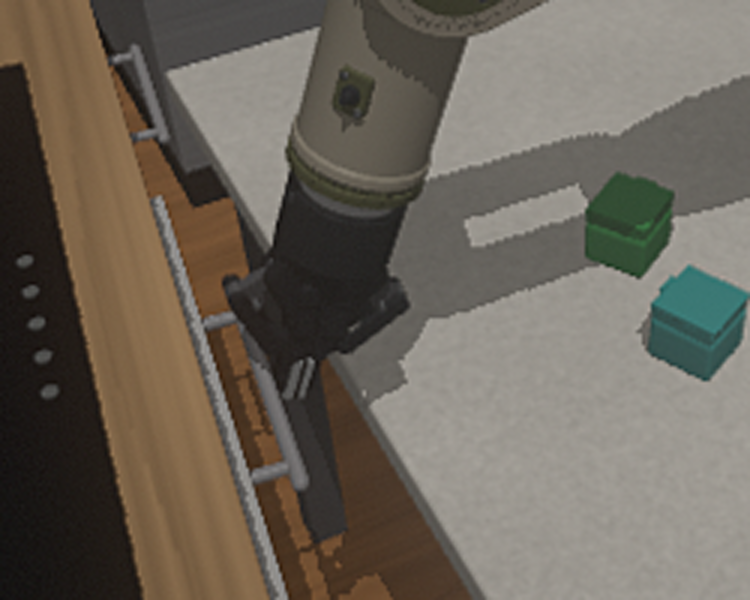

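About 13 mm are left, so small steps from here, watching the force.

```bash
python3 -m jog '[{"tx":0,"ty":0.015,"tz":0.005,"ax":0,"ay":0,"az":0,"hand":0},{"tx":0,"ty":0.03,"tz":0.011,"ax":0,"ay":0,"az":0,"hand":0},{"tx":0,"ty":0.045,"tz":0.016,"ax":0,"ay":0,"az":0,"hand":0},{"tx":0,"ty":0.058,"tz":0.021,"ax":0,"ay":0,"az":0,"hand":0},{"tx":0,"ty":0.069,"tz":0.025,"ax":0,"ay":0,"az":0,"hand":0}]'
python3 p.py 146 54 113 83 -20
python3 -m jog '[{"tx":0,"ty":0.006,"tz":0.002,"ax":0,"ay":0,"az":0,"hand":0},{"tx":0,"ty":0.012,"tz":0.005,"ax":0,"ay":0,"az":0,"hand":0},{"tx":0,"ty":0.012,"tz":0.005,"ax":0,"ay":0,"az":0,"hand":0}]'
python3 p.py 146 54 113 83 -20
```

```text
time: 14.73
tool_pos: [639.9, -80.0, 258.7]
tcp_rot: [159.7, 0.0, 83.0]
ft_force: [-4.0, 1.0, -0.1]
finger_gap: 0.0
t 14.73 F [-4.   1.  -0.1] gap 0.0
gp D now [143.9  54.  113.3] yaw [159.73   0.    83.01]
shift mm [-0.   2.6  1. ] frac [-0.     0.017  0.006] turn [ 0.27 -0.    0.01] frac [ 0.006 -0.     0.   ]
time: 14.98
tool_pos: [641.3, -80.2, 258.6]
tcp_rot: [159.8, 0.0, 83.0]
ft_force: [-9.5, 1.0, 6.1]
finger_gap: -0.1
t 14.98 F [-9.5  1.   6.1] gap -0.1
gp D now [145.   54.  113.1] yaw [159.84   0.    83.01]
shift mm [0.  1.3 0.5] frac [0.    0.009 0.003] turn [ 0.16 -0.    0.01] frac [ 0.004 -0.     0.   ]
```

```bash
python3 -m jog '[{"tx":0,"ty":0.006,"tz":0.002,"ax":0,"ay":0,"az":0,"hand":0},{"tx":0,"ty":0.012,"tz":0.004,"ax":0,"ay":0,"az":0,"hand":0},{"tx":0,"ty":0.012,"tz":0.004,"ax":0,"ay":0,"az":0,"hand":0}]'
python3 p.py 146 54 113 83 -20
python3 -m jog '[{"tx":0,"ty":-0.02,"tz":-0.007,"ax":0,"ay":0,"az":0,"hand":0},{"tx":0,"ty":-0.06,"tz":-0.022,"ax":0,"ay":0,"az":0,"hand":0},{"tx":0,"ty":-0.19,"tz":-0.07,"ax":0,"ay":0,"az":0,"hand":0},{"tx":0,"ty":-0.35,"tz":-0.13,"ax":0,"ay":0,"az":0,"hand":0},{"tx":0,"ty":-0.5,"tz":-0.18,"ax":0,"ay":0,"az":0,"hand":0}]'
python3 -m jog '[{"tx":0,"ty":0,"tz":-0.2,"ax":0,"ay":0,"az":0,"hand":0},{"tx":0,"ty":-0.2,"tz":-0.4,"ax":0,"ay":0,"az":0,"hand":0},{"tx":0,"ty":-0.2,"tz":-0.4,"ax":0,"ay":0,"az":0,"hand":0}]'
python3 - <<'E'
from h import *
snap('scene','s12',(80,70,330,270),3)
snap('top','t12',(130,60,430,260),2.6)
for n in('s12','t12'):
    d=load(n);Q=toD(cloud(d));x,y,Z=[Q[...,i] for i in range(3)]
    h=(Z>98)&(Z<116)&(x>120)&(x<190)&(abs(y-54)<80)
    f=(Z>122)&(Z<140)&(x>180)&(x<225)&(abs(y-54)<190)
    print(n,"handle x",np.round(np.percentile(x[h],[2,50,98]),1),h.sum(),"front",np.round(np.percentile(x[f],[2,50,98]),1) if f.sum()>5 else f.sum())
E
```

```text
time: 15.23
tool_pos: [642.2, -80.3, 258.7]
tcp_rot: [160.0, 0.0, 83.0]
ft_force: [-23.8, 3.0, 14.7]
finger_gap: -0.0
t 15.23 F [-23.8   3.   14.7] gap -0.0
gp D now [145.5  54.  113.1] yaw [1.6002e+02 1.0000e-02 8.3020e+01]
shift mm [0.  0.4 0.2] frac [0.    0.003 0.001] turn [-0.02 -0.    0.02] frac [-0.    -0.     0.001]
time: 15.65
tool_pos: [563.6, -70.6, 258.0]
tcp_rot: [159.7, 0.0, 83.0]
ft_force: [-0.3, -0.2, -0.2]
finger_gap: 0.4
time: 15.9
tool_pos: [513.0, -64.1, 308.2]
tcp_rot: [159.4, 0.0, 83.0]
ft_force: [0.0, -1.1, 0.7]
finger_gap: -0.1
s12 handle x [159.8 167.1 188. ] 425 front 0
t12 handle x [162.8 168.8 187.9] 357 front [198.3 205.8 214.3]
```

View pics/s12.png

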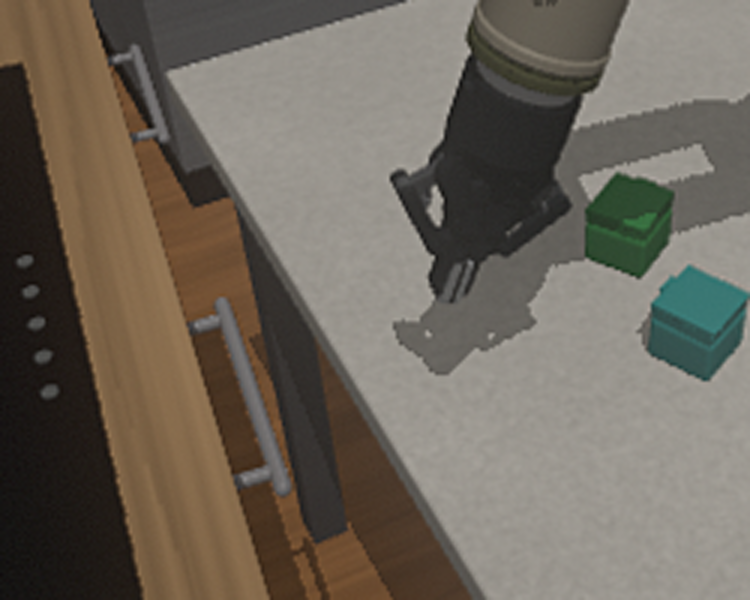

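View pics/t12.png

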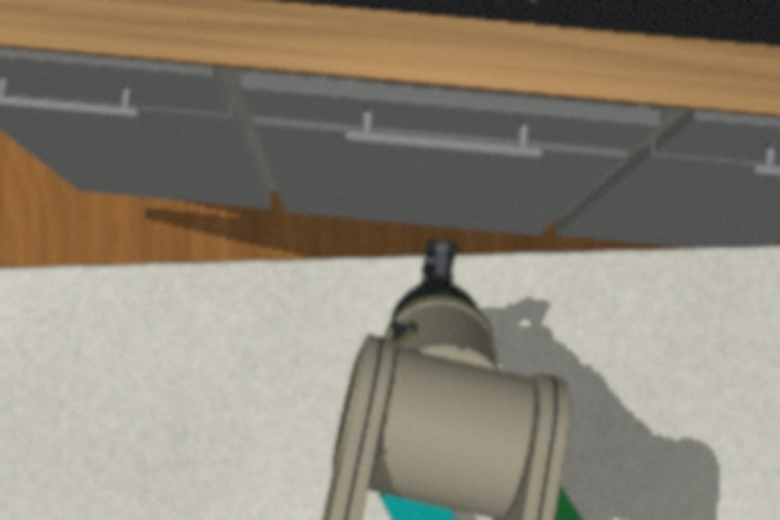

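The bar has moved 271.5–272 mm in both views (home is 273), and the force rose to 24 N against the end stop. The drawer front is flush and the hand is clear. I'll let the arm settle and then hand in.

```bash
python3 -m jog '[{"tx":0,"ty":0,"tz":0,"ax":0,"ay":0,"az":0,"hand":0},{"tx":0,"ty":0,"tz":0,"ax":0,"ay":0,"az":0,"hand":0},{"tx":0,"ty":0,"tz":0,"ax":0,"ay":0,"az":0,"hand":0}]'; python3 -c "
from bench import *
print(hand_in())"
```

```text
time: 16.25
tool_pos: [516.2, -64.8, 302.6]
tcp_rot: [159.9, -0.0, 83.0]
ft_force: [-0.3, -0.0, 0.4]
finger_gap: 0.2
the job is handed in; nothing more can be done
None
```

I shut the three open lids in one stroke, laid the spatula flat on the front step and pushed the drawer home. I handed the job in at about 16 s; it reports no verdict.

**Last checks**
- **Lids:** with the drawer still out, all four middle lids read 143 mm and both rear lids 161 mm, which is shut.
- **Spatula:** its middle lay about 3 mm off the step's centre line and 1 mm off its middle. It was flat, with the top of its handle at 84.5 mm.
- **Drawer:** the push was about 0.12 m/s at most, slowing at the end. The handle moved about 272 mm (home is 273), and the force rose to 24 N against the stop. That force was at the fingers; the drawer front is flush and the hand is clear.

**What went wrong or could not be checked**
- **Nudge while placing:** a gripper knuckle brushed the middle jars as I set the spatula down. It moved the drawer in by about 3.5 mm and one jar by about 1.6 mm more. Both are inside the limits, and I saw no tilt.
- **Inside the closed drawer:** the jars, spatula and pig are hidden once it is shut. The jars were last measured about 19 mm into the push; the spatula was last measured just before it and the pig only seen then. The push was smooth after that.

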